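# Couple and load the cartridge carrier

### The arm

A 7-joint arm with a two-finger parallel gripper is mounted at the origin on the work surface. World frame = base frame: x ahead of the robot, y to its left, z up, the work surface at z = 0. Lengths are in m, angles in degrees, forces in N, time in s.
With the tool pointing down it reaches from about 0.4 to 0.85 m from the base axis. Payload 10.4 kg.
Tool frame: the origin (TCP) lies on the centre line of the jaws, within the pads' length; the fingertips stand env.tip_reach ahead of it and the grasp point (between the pads) lies 3 mm ahead of it (env.tip_reach is the distance from the TCP to the fingertips, in m); z points along the fingers, x is the direction in which the jaws open and shut, and the axes are right-handed (so a half turn about z gives the same grasp; the last joint's range is limited). The gripper opens to 85 mm and grips with 20 to 120 N. Pads are 22 mm wide; open, the fingers measure 114 mm over their backs; the gripper's body (76 mm by 85 mm) begins 54 mm behind the grasp point. The pads swing forward as they close: fully open they stand 13 mm farther back than shut.
Start: joints at [69.924, 19.034, -3.707, 83.658, 1.238, 77.344, -5.071], TCP at [0.201, -0.592, 0.253] pointing down, gripper open.
Joint ranges: [-148.97, 148.97], [-28.65, 121.19], [-84.17, 76.75], [9.2, 138.47], [-72.65, 252.65], [3.7, 117.97], [-149.18, 149.18]. Speed limits (degrees/s): [127.2, 127.2, 159.86, 159.86, 180, 180, 180].

### API

Orientations are given as a 3x3 rotation matrix whose columns are the frame's x, y, z axes.
In Python, from plant import env, imaging gives the robot as it stands. The module is installed in compiled form; this text tells all that it offers.
- The arm moves only by the tool move_arm, never from a script. Its argument "deltas" is a list that holds one entry, the list of rows, each a list of 7 numbers: the shift along the tool's x, y, z in m, then the turn, a rotation vector about the tool's x, y, z in rad, then the closure in counts, from 0 (fully open) to 255 (shut). A call has exactly 5 rows; each row is the pose to reach, as a shift and turn from the pose measured when the call began, along the tool's axes at that moment; what a row does not reach only later rows make up. A row lasts 1/12 s, in which the tool goes at most 41.7 mm and 7.16 degrees, less where a joint would pass 70% of its speed; a pose out of reach is approached as far as the arm can. A call with a gripper value outside its range is refused whole. The fingers move at their own pace and stop on an object; "grip_force" is the grip in N (left out, the last holds). Time passes only in rows, so rows that repeat a pose let the fingers close, or fill a call up. It gives the time, the measured TCP pose, the force and the opening at its end, in the units of the state.
- env.get_obs(): the state, without advancing time (a new reading comes with each control period).
- imaging.snapshot(name): name is "side" or "top"; returns a dict with "image" (420x560x3 uint8, red, green, blue), "fov_y" (degrees; the focal length in pixels is half the picture's height over the tangent of half this angle, whatever the lens; pixels are square), "cx", "cy" (the principal point, pixels), "k1" (the pictures are not rectified: a ray, as slopes to the right and down, at radius r is drawn at 1 + k1 r^2 times it, then the intrinsics apply), "origin" and "rotation" of the camera in the world. Camera axes: x right, y down, z forward; pixel columns grow to the right and rows downward; lengths in m; the calibration is good to about 2 mm. A picture is of the moment at which its call begins. There is no depth.
- env.close_job(): hands the job in, once; it reports no verdict.
The state is a dict: "time_s": time; "qpos": joint angles; "qvel": joint speeds; "joint_efforts": joint torques, N m; "ee_pos": TCP position; "eef_rot": TCP orientation; "ft_force": force on the tool from outside, world axes, zero at the start; "moment": the same for the moment, N m; "gripper_width": finger opening in m.
Only numpy, scipy, OpenCV 4.12 (cv2) and the standard library are available. Lean on these libraries where they do the work, as an engineer would, in place of code of your own. Each camera call takes 0.05 s, during which the arm holds its last target. There are 200 camera calls.

### The job

Load the analyser: press the loader's shuttle in once so that its push latch lets it spring out, lower the grey carrier's socket onto the shuttle's ball so that it stands flat, and press the red lever fully down to lock it. Then stand every sample cartridge upright in a carrier pocket of its own, fully home, while the shuttle is out. Last, press the shuttle in under the hood until it latches and stays home; leave the other things on the bench where they are.

Things in the scene. Friction and masses are not known exactly. Their poses are not given: they have to be found in the camera images.
- loader: the analyser's low white loader, fixed to the bench: a hood 320 mm wide (y) and 122 mm high, its mouth facing the robot; inside 290 mm wide, 108 mm high. Origin on the bench; x points into the hood, the way the shuttle slides; z up. The hood's front edge is at x = -37 mm. Two rails 10 mm high run out in front.
- shuttle (a joint): travel of the shuttle, m: 0 = home, latched; 0.115 = sprung fully out of the hood (to the loader's -x); -0.010 = hard stop. Push latch: pressed from home to the stop and let go, it springs out by itself in about 1 s; pressed in from outside to the stop and let go, it stays latched at 0 (press at least 8 mm past 0). Spring 3 N (out) to 6 N (home), plus drag when pushed fast (25 N per m/s).
- push_plate (a point): centre of the front face (towards the robot) of the blue push plate, the upright front of the shuttle, 200 mm wide, from 19 to 62 mm above the bench; this point is 45 mm above the bench and 140 mm in front of the loader's origin when home. It moves with the shuttle.
- ball (a point): centre of the brass hitch ball, 28 mm across, on a stem on the shuttle, 52 mm above the bench, 62 mm to -x of the loader's origin when home; it moves with the shuttle. The shuttle's plate (260 mm wide, top 22 mm above the bench) has low side ribs that leave the carrier 6 mm on either side.
- carrier: loose grey cartridge carrier, about 0.45 kg. Origin centre of its underside; 238 mm along y, 62 mm along x; floor 6 mm thick, walls to 26 mm; four pockets. On the middle of its front (-x) side is a dark coupler housing, 42 mm across, 22 to 50 mm high, its socket open below. Coupled, it stands flat on the shuttle's plate with its x along the loader's x.
- handle (a point): on the yellow handle in the carrier's centre, a block 20 mm (carrier x) by 26 mm (carrier y), top 70 mm above the carrier's underside; this point is 60 mm above the underside. Grip it with the fingers closing along carrier y (the coupler is close on its -x side).
- socket (a point): centre that the ball takes in the carrier's socket when seated: carrier x = -62 mm, 30 mm above the underside. The socket leaves about 2.5 mm around the ball and its rim guides onto it.
- lever (a joint): red latch lever on the front of the coupler, rad: 0 = raised 57 degrees (open), 1.0 = level (locked). Pivot at carrier x = -86 mm, 46 mm above the underside, axis along carrier y. It stays where it is left; pressing it down near the tip takes about 3 N. Down, it swings a pawl under the ball, so it must be raised while the socket is lowered.
- lever_tip (a point): upper face of the lever near its end, 40 mm from the pivot (lever 24 mm wide). When level it lies 53 mm above the carrier's underside at carrier x = -126 mm; raised, at about carrier x = -101 mm and 84 mm above the underside.
- pocket0 (a point): centre of the floor of a carrier pocket (carrier y = -92 mm), inside 54 mm along carrier x by 46 mm along carrier y, 20 mm deep.
- pocket1 (a point): centre of the floor of a carrier pocket (carrier y = -42 mm), inside 54 mm along carrier x by 46 mm along carrier y, 20 mm deep.
- pocket2 (a point): centre of the floor of a carrier pocket (carrier y = 42 mm), inside 54 mm along carrier x by 46 mm along carrier y, 20 mm deep.
- pocket3 (a point): centre of the floor of a carrier pocket (carrier y = 92 mm), inside 54 mm along carrier x by 46 mm along carrier y, 20 mm deep.
- cartridge0: white sample cartridge with blue cap and foot, 48 (x) x 40 (y) x 60 mm high, about 0.09 kg; origin centre of its underside, standing upright at the start; may be absent. In a pocket its 48 mm side lies along carrier x, either way round. The lowest 8 mm is 4 mm narrower and slippery (friction 0.3).
- cartridge1: white sample cartridge with blue cap and foot, 48 (x) x 40 (y) x 60 mm high, about 0.09 kg; origin centre of its underside, standing upright at the start; may be absent. In a pocket its 48 mm side lies along carrier x, either way round. The lowest 8 mm is 4 mm narrower and slippery (friction 0.3).
- cartridge2: white sample cartridge with blue cap and foot, 48 (x) x 40 (y) x 60 mm high, about 0.09 kg; origin centre of its underside, standing upright at the start; may be absent. In a pocket its 48 mm side lies along carrier x, either way round. The lowest 8 mm is 4 mm narrower and slippery (friction 0.3).
- cartridge3: white sample cartridge with blue cap and foot, 48 (x) x 40 (y) x 60 mm high, about 0.09 kg; origin centre of its underside, standing upright at the start; may be absent. In a pocket its 48 mm side lies along carrier x, either way round. The lowest 8 mm is 4 mm narrower and slippery (friction 0.3).
- marker: green marker pen 120 mm long, lying among the cartridges; a bystander, to be left alone
- dish: flat glass dish, 60 mm across, 13 mm high; origin centre of its underside; a bystander, to be left alone
- tip_box: orange box 120 x 85 x 60 mm; origin centre of its underside; a bystander, to be left alone
- spray: clear bottle with a blue cap, 190 mm high; origin centre of its underside; a bystander, to be left alone
- jar: amber jar 80 mm high; origin centre of its underside; a bystander, to be left alone
- mouse: round black computer mouse; origin centre of its underside; a bystander, to be left alone
Things that resemble listed ones, but are neither listed nor needed, are in the scene too. Leave any turquoise look-alike of the cartridge1 alone.

How it is judged (in metres and radians):
On the way, in this order (a step that is already met when the one before it is completed fails the run):
1. the shuttle is released and springs out (value of joint shuttle above 0.1 m), for 0.2 s.
2. the carrier's socket sits on the ball, carrier flat and in line (distance between socket and ball below 0.008 m and angle between carrier's own z axis and vertical below 0.08 rad and angle between the x axis of carrier and the x axis of loader, either way round below 0.12 rad and value of joint shuttle above 0.1 m), for 0.3 s.
3. the lever is pressed down with the socket on the ball (all of step 2 and value of joint lever above 0.85 rad), for 0.3 s.
4. every cartridge stands in a pocket, shuttle still out (z of cartridge0 in the frame of carrier between -0.002 and 0.013 m and x of cartridge0 in the frame of carrier between -0.012 and 0.012 m and y of cartridge0 in the frame of carrier between -0.105 and 0.105 m and angle between each of cartridge0, cartridge1, cartridge2, cartridge3's own z axis and vertical below 0.15 rad and z of cartridge1 in the frame of carrier between -0.002 and 0.013 m and x of cartridge1 in the frame of carrier between -0.012 and 0.012 m and y of cartridge1 in the frame of carrier between -0.105 and 0.105 m and z of cartridge2 in the frame of carrier between -0.002 and 0.013 m and x of cartridge2 in the frame of carrier between -0.012 and 0.012 m and y of cartridge2 in the frame of carrier between -0.105 and 0.105 m and z of cartridge3 in the frame of carrier between -0.002 and 0.013 m and x of cartridge3 in the frame of carrier between -0.012 and 0.012 m and y of cartridge3 in the frame of carrier between -0.105 and 0.105 m and value of joint lever above 0.85 rad and value of joint shuttle above 0.1 m), for 0.3 s.
At the end, for the whole second after the job is handed in: shuttle latched home (within 5 mm of 0); socket within 8 mm of the ball, carrier flat (0.08 rad) and in line (0.12 rad); lever down (above 0.85); every cartridge present upright (0.15 rad) in a pocket, underside within 7 mm of its floor; all at rest (value of joint shuttle between -0.004 and 0.005 m and distance between socket and ball below 0.008 m and angle between carrier's own z axis and vertical below 0.08 rad and angle between the x axis of carrier and the x axis of loader, either way round below 0.12 rad and value of joint lever above 0.85 rad and z of cartridge0 in the frame of carrier between -0.002 and 0.013 m and x of cartridge0 in the frame of carrier between -0.012 and 0.012 m and y of cartridge0 in the frame of carrier between -0.105 and 0.105 m and angle between each of cartridge0, cartridge1, cartridge2, cartridge3's own z axis and vertical below 0.15 rad and z of cartridge1 in the frame of carrier between -0.002 and 0.013 m and x of cartridge1 in the frame of carrier between -0.012 and 0.012 m and y of cartridge1 in the frame of carrier between -0.105 and 0.105 m and z of cartridge2 in the frame of carrier between -0.002 and 0.013 m and x of cartridge2 in the frame of carrier between -0.012 and 0.012 m and y of cartridge2 in the frame of carrier between -0.105 and 0.105 m and z of cartridge3 in the frame of carrier between -0.002 and 0.013 m and x of cartridge3 in the frame of carrier between -0.012 and 0.012 m and y of cartridge3 in the frame of carrier between -0.105 and 0.105 m and linear speed of carrier below 0.02 m/s); the robot touches nothing.
It fails at once if a bystander is moved more than 6 cm (distance of any of marker, dish, tip_box, spray, jar, mouse from where it was at the start of the episode above 0.06 m).
Of cartridge0, cartridge1, cartridge2, cartridge3 only 2 to 4 are there at a start; the rules pass over those that are not, and their reading is None.
At some moment in a run one of cartridge0, cartridge1, cartridge2, cartridge3 may be knocked a few centimetres aside while the robot is not near it.
Once in a run the grip may slacken for a moment while it holds something.
It also fails if it takes over 210 s, if anything falls off the work surface, if the arm or the gripper's body presses on something with over 40 N, if the wrist force passes 120 N, or if a joint passes its speed limit or range.

## Working session

There is one attempt and no reset: what is moved stays moved. The work goes in short steps, Python scripts to look and compute and a tool call to move; the robot and the scene stay as the last step left them, time stands still between calls to the robot, and variables do not carry over. Pictures are saved under pics/ and viewed, about 12 in all and at most 16, crops included, and the job is handed in when it is done.

Besides the shell and the picture viewer there is one more tool, called after ">>>" by a JSON object that holds its "fn" and its "kwargs", one argument or row to a line. move_arm: Moves the arm, as the interface text tells. Its arguments: {"type":"object","properties":{"deltas":{"type":"array","items":{"type":"array","items":{"type":"array","items":{"type":"number"}}}},"grip_force":{"type":"number"}},"required":["deltas"]}

```bash
mkdir -p pics
cat > h.py <<'E'
import numpy as np, cv2
from plant import env, imaging
def snap(n,f=None):
    s=imaging.snapshot(n)
    if f: cv2.imwrite('pics/'+f,s['image'][:,:,::-1])
    return s
def K(s):
    h=s['image'].shape[0]; f=h/2/np.tan(np.radians(s['fov_y'])/2); return f
def ray(s,u,v):
    f=K(s); d=np.array([(u-s['cx'])/f,(v-s['cy'])/f]); p=d.copy()
    for _ in range(20): p=d/(1+s['k1']*(p@p))
    R=np.array(s['rotation']); return np.array(s['origin']),R@np.array([p[0],p[1],1])
def onz(s,u,v,z):
    o,d=ray(s,u,v); return o+d*(z-o[2])/d[2]
def proj(s,P):
    R=np.array(s['rotation']); c=R.T@(np.array(P,float)-np.array(s['origin'])); p=c[:2]/c[2]
    return p*(1+s['k1']*(p@p))*K(s)+np.array([s['cx'],s['cy']])
E
python3 - <<'E'
from h import *
o=env.get_obs(); print({k:np.round(v,4).tolist() for k,v in o.items()}, env.tip_reach)
for n in('top','side'):
    s=snap(n,n+'0.png'); print(n,s['fov_y'],s['cx'],s['cy'],s['k1'],np.round(s['origin'],3),np.round(s['rotation'],3).tolist())
E
```

```text
{'time_s': 0.0, 'qpos': [69.924, 19.0746, -3.7062, 83.7057, 1.238, 77.3431, -5.0703], 'qvel': [0.0563, -0.0059, 0.0395, 0.0331, 0.0088, 0.0051, 0.0664], 'joint_efforts': [0.001, -62.5448, 0.0498, -39.16, 0.0162, 0.0101, 0.0], 'ee_pos': [0.2011, -0.5914, 0.2525], 'eef_rot': [[0.322, -0.9468, -0.0005], [-0.9467, -0.322, 0.0014], [-0.0015, 0.0001, -1.0]], 'ft_force': [0.7624, -0.5837, 0.2047], 'moment': [0.0241, -0.0195, -0.0083], 'gripper_width': 0.0854} 0.022
top 46.217881670989655 276.67858169125253 211.5102645735771 -0.11258346551674794 [ 0.351 -0.049  1.411] [[-0.026, -0.99, 0.136], [-1.0, 0.026, -0.008], [0.004, -0.136, -0.991]]
side 46.12635956029619 275.9116452355173 209.5264088407626 0.029475053583027485 [ 0.518 -1.136  0.697] [[1.0, -0.022, 0.005], [-0.016, -0.498, 0.867], [-0.017, -0.867, -0.498]]
```

Run:
```python
import cv2
for n in('top','side'):
    i=cv2.imread(f'pics/{n}0.png'); cv2.imwrite(f'pics/{n}0b.png',cv2.resize(i,(800,600),interpolation=cv2.INTER_CUBIC))
```

```text
(no output)
```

View pics/top0b.png

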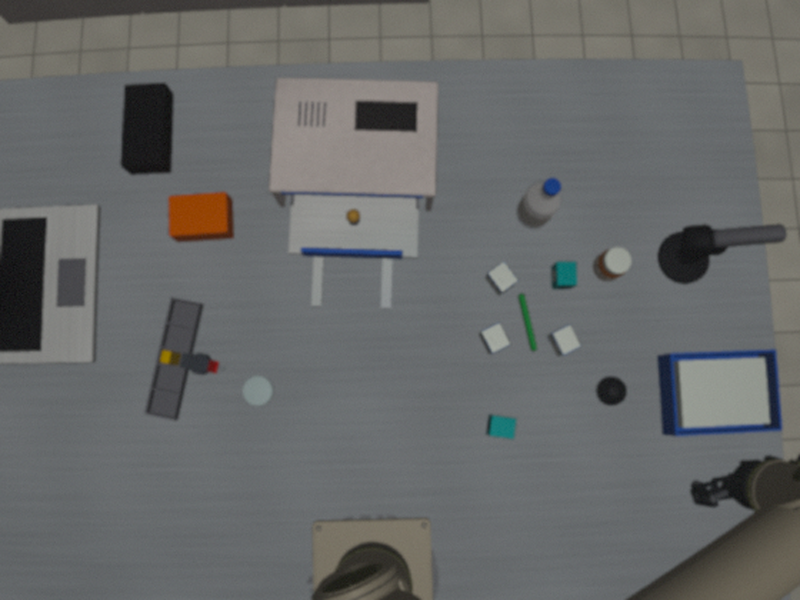

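View pics/side0b.png

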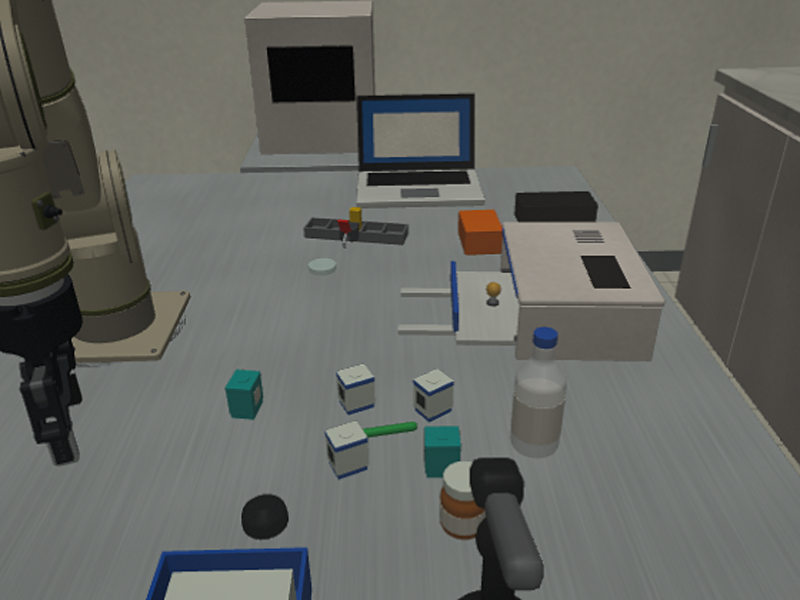

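Candidates in the top view (800 px scale): white cartridges at (502,277), (495,339) and (566,340). Turquoise look-alikes, to be left alone, are at (565,274) and (502,427). The carrier with red lever is at (175,358), the dish at (257,390), the loader's blue plate at (352,253) and the ball at (353,216). Next is a rectified close crop.

```bash
cat >> h.py <<'E'
def ortho(s,x0,x1,y0,y1,z,mm=1.0):
    """rectified picture at height z: row 0 = x1, col 0 = y1 (as the top camera sees it)"""
    st=mm/1000; X,Y=np.meshgrid(np.arange(x1,x0,-st),np.arange(y1,y0,-st),indexing='ij')
    P=np.stack([X,Y,np.full_like(X,z)],-1)-np.array(s['origin']); c=P@np.array(s['rotation'])
    p=c[...,:2]/c[...,2:]; k=1+s['k1']*(p**2).sum(-1,keepdims=True); q=(p*k*K(s)).astype(np.float32)
    return cv2.remap(s['image'][:,:,::-1].copy(),q[...,0]+np.float32(s['cx']),q[...,1]+np.float32(s['cy']),cv2.INTER_CUBIC)
E
python3 - <<'E'
from h import *
s=snap('top'); d=snap('side')
np.save('pics/top0.npy',s['image'])
for n,p in dict(c0=(502,277),c1=(495,339),c2=(566,340),t0=(565,274),t1=(502,427)).items():
    print(n,np.round(onz(s,p[0]*.7,p[1]*.7,.06)[:2],3))
print('carrier',np.round(onz(s,175*.7,358*.7,.026)[:2],3),'ball',np.round(onz(s,353*.7,216*.7,.052)[:2],3))
for n,p in dict(dish=(257,390),marker1=(521,295),marker2=(534,350),box=(200,215),hoodL=(272,192),hoodR=(435,195)).items(): print(n,np.round(onz(s,p[0]*.7,p[1]*.7,.03)[:2],3))
a=ortho(s,.38,.68,-.42,-.14,.06); b=ortho(s,.38,.68,.2,.48,.026)
c=ortho(s,.55,.85,-.15,.25,.122)
r=lambda i:cv2.resize(i,None,fx=1.4,fy=1.4,interpolation=cv2.INTER_CUBIC)
m=np.hstack([r(a),r(b)]); cv2.imwrite('pics/crop1.png',m); print(m.shape)
E
```

```text
c0 [ 0.58 -0.27]
c1 [ 0.459 -0.25 ]
c2 [ 0.453 -0.389]
t0 [ 0.583 -0.395]
t1 [ 0.291 -0.257]
carrier [0.44  0.381] ball [0.712 0.02 ]
dish [0.373 0.216]
marker1 [ 0.548 -0.311]
marker2 [ 0.438 -0.331]
box [0.73  0.333]
hoodL [0.773 0.185]
hoodR [ 0.758 -0.146]
(421, 784, 3)
```

View pics/crop1.png

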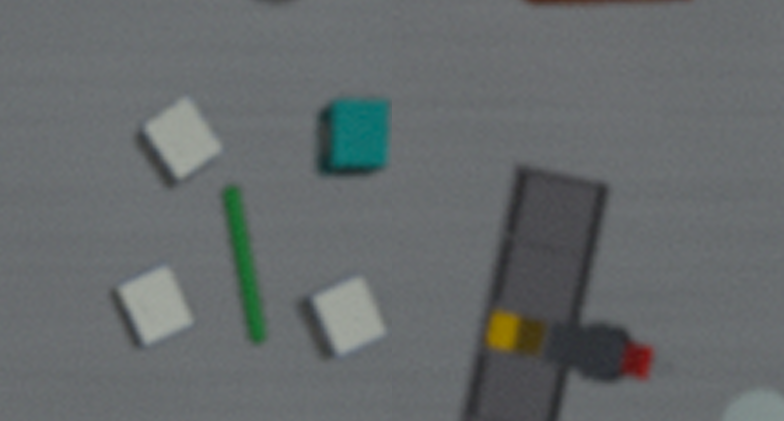

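The crop confirms three white cartridges at (180,138), (155,305) and (347,315), with a turquoise look-alike at (357,133). The green marker lies between the cartridges. The carrier has its yellow handle at (503,330) and its raised red lever at (640,360), so carrier -x points towards world -y. Next I fit precise poses.

```bash
cat >> h.py <<'E'
def blobs(o,m,x1,y1,mm,amin,ker=3):
    m=cv2.morphologyEx(m.astype(np.uint8)*255,cv2.MORPH_OPEN,np.ones((ker,ker)))
    out=[]
    for c in cv2.findContours(m,cv2.RETR_EXTERNAL,cv2.CHAIN_APPROX_NONE)[0]:
        if cv2.contourArea(c)*mm*mm<amin: continue
        (u,v),_,_=r=cv2.minAreaRect(c); bx=cv2.boxPoints(r)
        w=np.stack([x1-bx[:,1]*mm/1000,y1-bx[:,0]*mm/1000],1)
        e=[w[1]-w[0],w[2]-w[1]]; e.sort(key=np.linalg.norm); l=e[1]
        M=cv2.moments(c); cu,cv_=M['m10']/M['m00'],M['m01']/M['m00']
        out.append(dict(c=np.round([x1-v*mm/1000,y1-u*mm/1000],4),cm=np.round([x1-cv_*mm/1000,y1-cu*mm/1000],4),long=round(np.linalg.norm(l)*1000,1),short=round(np.linalg.norm(e[0])*1000,1),
             yaw=round((np.degrees(np.arctan2(l[1],l[0]))+90)%180-90,1)))
    return out
def hsv(o): return [a.astype(int) for a in cv2.split(cv2.cvtColor(o,cv2.COLOR_BGR2HSV))]
def carts(s):
    b=(.36,.68,-.46,-.14); o=ortho(s,*b,.06,.5); h,S,v=hsv(o)
    return blobs(o,(v>150)&(S<45),b[1],b[3],.5,900,9)
def cen(s,f,box):
    """raw-pixel centroid of mask f(h,s,v) within box u0,u1,v0,v1"""
    h,S,v=hsv(s['image'][:,:,::-1].copy()); m=f(h,S,v); k=np.zeros_like(m); k[box[2]:box[3],box[0]:box[1]]=1
    m=m&k; vv,uu=np.nonzero(m); return np.array([uu.mean(),vv.mean()]),len(uu)
def tri(rs):
    A=[];b=[]
    for o,d in rs:
        d=d/np.linalg.norm(d); P=np.eye(3)-np.outer(d,d); A.append(P); b.append(P@o)
    x=np.linalg.lstsq(np.vstack(A),np.hstack(b),rcond=None)[0]
    return x
E
python3 - <<'E'
from h import *
s=snap('top'); d=snap('side')
for c in carts(s): print(c)
b=(.33,.56,.3,.46)
o=ortho(s,*b,.07,.5); h,S,v=hsv(o); print('handle top',blobs(o,(h>18)&(h<35)&(S>150)&(v>150),b[1],b[3],.5,100))
o=ortho(s,.36,.5,.25,.45,.08,.5); h,S,v=hsv(o); print('lever',blobs(o,((h<8)|(h>172))&(S>130)&(v>110),.5,.45,.5,100))
b=(.33,.56,.2,.46)
o=ortho(s,*b,.026,.5); h,S,v=hsv(o); print('bg v',np.median(v)); print('carrier',blobs(o,(v<np.median(v)-18),b[1],b[3],.5,3000,5))
cv2.imwrite('pics/car.png',o)
br=lambda h,S,v:(h>8)&(h<25)&(S>100)&(v>70)
t,n=cen(s,br,(235,260,140,160)); u,n2=cen(d,br,(335,360,190,212)); print('ball',t,n,u,n2,tri([ray(s,*t),ray(d,*u)]), onz(s,*t,.052))
b=(.55,.8,-.15,.25)
o=ortho(s,*b,.062,.5); h,S,v=hsv(o); print('plate',blobs(o,(h>100)&(h<125)&(S>120),b[1],b[3],.5,300))
b=(.7,1.05,-.2,.25)
o=ortho(s,*b,.122,.5); h,S,v=hsv(o); print('hood',blobs(o,(v>125),b[1],b[3],.5,20000,9)); 
cv2.imwrite('pics/hood.png',cv2.resize(o,None,fx=.6,fy=.6))
E
```

```text
{'c': array([ 0.4549, -0.3895]), 'cm': array([ 0.4551, -0.3894]), 'long': np.float32(42.0), 'short': np.float32(33.9), 'yaw': np.float32(23.6)}
{'c': array([ 0.4625, -0.2513]), 'cm': array([ 0.4626, -0.2512]), 'long': np.float32(42.7), 'short': np.float32(35.6), 'yaw': np.float32(24.6)}
{'c': array([ 0.5819, -0.2704]), 'cm': array([ 0.5819, -0.2704]), 'long': np.float32(42.1), 'short': np.float32(34.7), 'yaw': np.float32(34.2)}
handle top []
lever []
bg v 109.0
carrier [{'c': array([0.4361, 0.3626]), 'cm': array([0.4416, 0.3782]), 'long': np.float32(237.3), 'short': np.float32(113.7), 'yaw': np.float32(-12.3)}]
ball [246.8490566  150.98113208] 53 [345.09859155 202.07042254] 71 [0.7119767  0.0205358  0.05109189] [0.71282226 0.02048391 0.052     ]
plate [{'c': array([0.6369, 0.0246]), 'cm': array([0.6371, 0.0244]), 'long': np.float32(194.5), 'short': np.float32(12.5), 'yaw': np.float32(86.7)}]
hood [{'c': array([0.8558, 0.0123]), 'cm': array([0.8557, 0.012 ]), 'long': np.float32(316.3), 'short': np.float32(230.5), 'yaw': np.float32(86.8)}]
```

Run:
```python
from h import *
s=snap('top'); d=snap('side')
b=(.38,.5,.25,.46)
o=ortho(s,*b,.07,.5); h,S,v=hsv(o); print('handle top',blobs(o,(h>15)&(h<35)&(S>120)&(v>120),b[1],b[3],.5,60), blobs(o,(h>15)&(h<35)&(S>120)&(v>60),b[1],b[3],.5,60))
o=ortho(s,*b,.08,.5); h,S,v=hsv(o); print('lever',blobs(o,((h<8)|(h>172))&(S>130)&(v>70),b[1],b[3],.5,60))
# joint pose fit of carrier from rim corners
b=(.3,.58,.28,.48); o=ortho(s,*b,.026,.5); h,S,v=hsv(o)
m=(v<92)&(h>20)|((h>15)&(h<35)&(S>120))
for r in blobs(o,m,b[1],b[3],.5,2000,5): print('rim',r)
y=lambda h,S,v:(h>15)&(h<35)&(S>140)&(v>60)
t,n=cen(s,lambda h,S,v:(h>15)&(h<35)&(S>120)&(v>120),(105,140,235,265)); u,n2=cen(d,y,(238,260,140,160)); print(t,n,u,n2,tri([ray(s,*t),ray(d,*u)]))
cv2.imwrite('pics/car.png',np.hstack([cv2.resize(o,None,fx=1,fy=1),cv2.cvtColor(m.astype(np.uint8)*255,cv2.COLOR_GRAY2BGR)]))
```

```text
handle top [{'c': array([0.4411, 0.387 ]), 'cm': array([0.441 , 0.3869]), 'long': np.float32(23.4), 'short': np.float32(16.5), 'yaw': np.float32(-14.0)}] [{'c': array([0.4393, 0.3792]), 'cm': array([0.4397, 0.3803]), 'long': np.float32(38.0), 'short': np.float32(26.5), 'yaw': np.float32(77.2)}]
lever [{'c': array([0.42 , 0.292]), 'cm': array([0.4201, 0.2918]), 'long': np.float32(19.5), 'short': np.float32(18.0), 'yaw': np.float32(-13.2)}]
rim {'c': array([0.4358, 0.3622]), 'cm': array([0.4393, 0.3774]), 'long': np.float32(238.5), 'short': np.float32(114.5), 'yaw': np.float32(-12.4)}
[115.55813953 249.41860465] 43 [248.72527473 150.40659341] 91 [0.44113943 0.39362668 0.04851406]
```

View pics/car.png

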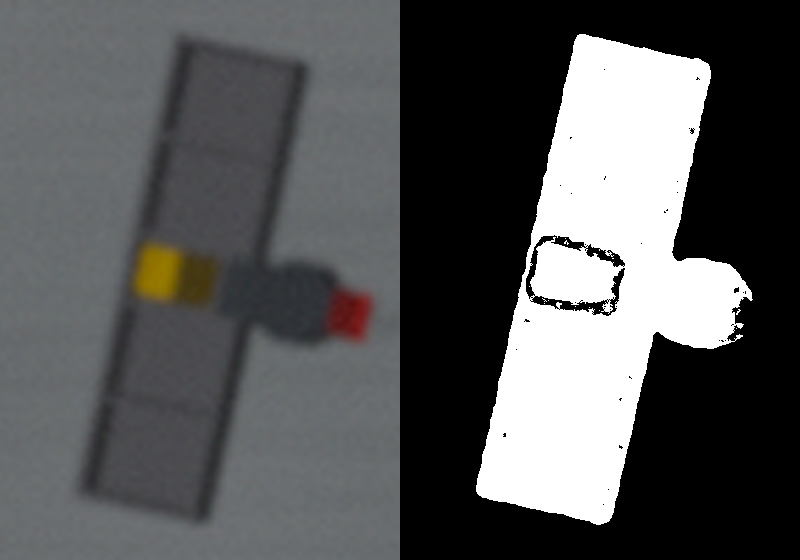

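Poses found: ball at (0.712, 0.0205) and loader yaw about -3.25°. The carrier centre is about (0.4405, 0.3865), with yaw 77.6°. There are three cartridges. Next is a planner that prints rows, then the first press.

```bash
cat >> h.py <<'E'
from scipy.spatial.transform import Rotation as Rn
def pose(): 
    o=env.get_obs(); return np.array(o['ee_pos']),Rn.from_matrix(o['eef_rot'])
def down(yaw): # tool z down, tool x at world yaw (deg)
    c,s=np.cos(np.radians(yaw)),np.sin(np.radians(yaw)); return Rn.from_matrix([[c,s,0],[s,-c,0],[0,0,-1]])
def plan(wps,v=.035,w=6.5):
    """wps: (x,y,z,yaw,grip[,hold rows[,speed/row]]) -> calls of 5 rows, tool frame of each call's start"""
    p,R=pose(); tg=[]
    for q in wps:
        P=np.array(q[:3]);Q=down(q[3]); hold=q[5] if len(q)>5 else 0; vv=q[6] if len(q)>6 else v
        dr=(R.inv()*Q).as_rotvec(); n=int(np.ceil(max(np.linalg.norm(P-p)/vv,np.degrees(np.linalg.norm(dr))/w,1e-9)))
        for i in range(1,n+1): tg.append((p+(P-p)*i/n,R*Rn.from_rotvec(dr*i/n),q[4]))
        tg+= [(P,Q,q[4])]*hold; p,R=P,Q
    while len(tg)%5: tg.append(tg[-1])
    p,R=pose()
    for k in range(0,len(tg),5):
        rows=[]
        for P,Q,g in tg[k:k+5]:
            rows.append([round(float(a),3) for a in R.inv().apply(P-p)]+[round(float(a),3) for a in (R.inv()*Q).as_rotvec()]+[g])
        print(str([rows]).replace(' ','')); p,R,_=tg[k+4]
def st():
    o=env.get_obs(); x=np.array(o['eef_rot'])[:,0]
    print('t',round(o['time_s'],2),'p',np.round(o['ee_pos'],4),'yaw',round(np.degrees(np.arctan2(x[1],x[0])),1),'F',np.round(o['ft_force'],1),'w',round(o['gripper_width'],4))
E
python3 - <<'E'
from h import *
plan([(.48,-.2,.24,-30,255),(.565,.029,.24,-3,255),(.565,.029,.057,-3,255,2)],v=.038,w=6.8)
E
```

```text
[[[-0.022,-0.03,0.001,-0.0,0.0,-0.055,255],[-0.043,-0.06,0.002,-0.0,0.0,-0.111,255],[-0.065,-0.09,0.003,-0.0,0.0,-0.166,255],[-0.086,-0.12,0.004,-0.0,0.0,-0.221,255],[-0.108,-0.15,0.005,-0.0,0.0,-0.277,255]]]
[[[-0.013,-0.035,0.001,-0.0,0.0,-0.055,255],[-0.025,-0.07,0.002,-0.0,0.0,-0.111,255],[-0.038,-0.104,0.003,-0.0,0.0,-0.166,255],[-0.05,-0.139,0.004,-0.0,0.0,-0.221,255],[-0.063,-0.174,0.005,-0.0,0.0,-0.277,255]]]
[[[-0.003,-0.037,0.001,-0.0,0.0,-0.055,255],[-0.005,-0.074,0.002,-0.0,0.0,-0.111,255],[-0.008,-0.111,0.003,-0.0,0.0,-0.166,255],[-0.019,-0.144,0.003,-0.0,0.0,-0.233,255],[-0.031,-0.177,0.003,-0.0,0.0,-0.301,255]]]
[[[-0.001,-0.035,0.0,0.0,0.0,-0.067,255],[-0.002,-0.07,0.0,0.0,0.0,-0.135,255],[-0.004,-0.105,0.0,0.0,0.0,-0.202,255],[-0.005,-0.14,0.0,0.0,0.0,-0.269,255],[-0.006,-0.174,0.0,0.0,0.0,-0.337,255]]]
[[[-0.0,-0.0,0.037,0.0,0.0,0.0,255],[-0.0,-0.0,0.073,0.0,0.0,0.0,255],[-0.0,-0.0,0.11,0.0,0.0,0.0,255],[-0.0,-0.0,0.146,0.0,0.0,0.0,255],[-0.0,-0.0,0.183,0.0,0.0,0.0,255]]]
[[[0.0,0.0,-0.0,0.0,0.0,0.0,255],[0.0,0.0,-0.0,0.0,0.0,0.0,255],[0.0,0.0,-0.0,0.0,0.0,0.0,255],[0.0,0.0,-0.0,0.0,0.0,0.0,255],[0.0,0.0,-0.0,0.0,0.0,0.0,255]]]
```

>>> {"fn": "move_arm", "kwargs": {
  "deltas": [
    [[-0.022,-0.03,0.001,0,0,-0.055,255],[-0.043,-0.06,0.002,0,0,-0.111,255],[-0.065,-0.09,0.003,0,0,-0.166,255],[-0.086,-0.12,0.004,0,0,-0.221,255],[-0.108,-0.15,0.005,0,0,-0.277,255]]
  ]
}}

```text
time_s: 0.82
ee_pos: [0.3092, -0.4397, 0.2483]
eef_rot: [[0.571, -0.821, 0.0], [-0.821, -0.571, -0.0], [0.0, 0.0, -1.0]]
ft_force: [0.3, -1.1, 0.4]
gripper_width: 0.0256
```

>>> {"fn": "move_arm", "kwargs": {
  "deltas": [
    [[-0.013,-0.035,0.001,0,0,-0.055,255],[-0.025,-0.07,0.002,0,0,-0.111,255],[-0.038,-0.104,0.003,0,0,-0.166,255],[-0.05,-0.139,0.004,0,0,-0.221,255],[-0.063,-0.174,0.005,0,0,-0.277,255]]
  ]
}}

```text
time_s: 1.23
ee_pos: [0.4169, -0.2871, 0.2435]
eef_rot: [[0.775, -0.632, 0.0], [-0.632, -0.775, -0.001], [0.001, 0.0, -1.0]]
ft_force: [1.5, -0.5, 0.5]
gripper_width: -0.0001
```

>>> {"fn": "move_arm", "kwargs": {
  "deltas": [
    [[-0.003,-0.037,0.001,0,0,-0.055,255],[-0.005,-0.074,0.002,0,0,-0.111,255],[-0.008,-0.111,0.003,0,0,-0.166,255],[-0.019,-0.144,0.003,0,0,-0.233,255],[-0.031,-0.177,0.003,0,0,-0.301,255]]
  ]
}}

```text
time_s: 1.65
ee_pos: [0.5054, -0.1287, 0.2404]
eef_rot: [[0.929, -0.371, 0.001], [-0.371, -0.929, -0.001], [0.001, 0.001, -1.0]]
ft_force: [0.3, 0.1, 0.4]
gripper_width: 0.0
```

>>> {"fn": "move_arm", "kwargs": {
  "deltas": [
    [[-0.001,-0.035,0,0,0,-0.067,255],[-0.002,-0.07,0,0,0,-0.135,255],[-0.004,-0.105,0,0,0,-0.202,255],[-0.005,-0.14,0,0,0,-0.269,255],[-0.006,-0.174,0,0,0,-0.337,255]]
  ]
}}

```text
time_s: 2.07
ee_pos: [0.5647, 0.0368, 0.2406]
eef_rot: [[0.999, -0.04, 0.001], [-0.04, -0.999, -0.001], [0.001, 0.001, -1.0]]
ft_force: [0.2, -0.5, 0.2]
gripper_width: 0.0004
```

>>> {"fn": "move_arm", "kwargs": {
  "deltas": [
    [[0,0.008,0.037,0,0,0,255],[0,0.008,0.073,0,0,0,255],[0,0.008,0.11,0,0,0,255],[0,0.008,0.147,0,0,0,255],[0,0.008,0.183,0,0,0,255]]
  ]
}}

```text
time_s: 2.48
ee_pos: [0.5644, 0.0285, 0.056]
eef_rot: [[0.999, -0.04, 0.002], [-0.04, -0.999, -0.001], [0.002, 0.001, -1.0]]
ft_force: [1.0, -0.4, -0.6]
gripper_width: -0.0
```

>>> {"fn": "move_arm", "kwargs": {
  "deltas": [
    [[0.01,0,0,0,0,0,255],[0.02,0,0,0,0,0,255],[0.03,0,0,0,0,0,255],[0.04,0,0,0,0,0,255],[0.045,0,0,0,0,0,255]]
  ]
}}

```text
time_s: 2.9
ee_pos: [0.6119, 0.0266, 0.0582]
eef_rot: [[0.999, -0.04, 0.004], [-0.04, -0.999, -0.001], [0.004, 0.001, -1.0]]
ft_force: [-0.3, -0.3, 0.6]
gripper_width: 0.0002
```

>>> {"fn": "move_arm", "kwargs": {
  "deltas": [
    [[0.002,0,0,0,0,0,255],[0.004,0,0,0,0,0,255],[0.006,0,0,0,0,0,255],[0.008,0,0,0,0,0,255],[0.01,0,0,0,0,0,255]]
  ]
}}

```text
time_s: 3.32
ee_pos: [0.6211, 0.0262, 0.0583]
eef_rot: [[0.999, -0.04, 0.003], [-0.04, -0.999, -0.001], [0.003, 0.001, -1.0]]
ft_force: [-7.0, -0.4, 4.4]
gripper_width: -0.0004
```

>>> {"fn": "move_arm", "kwargs": {
  "deltas": [
    [[0.002,0,0,0,0,0,255],[0.004,0,0,0,0,0,255],[0.006,0,0,0,0,0,255],[0.008,0,0,0,0,0,255],[0.01,0,0,0,0,0,255]]
  ]
}}

```text
time_s: 3.73
ee_pos: [0.6299, 0.0257, 0.0582]
eef_rot: [[0.999, -0.04, -0.0], [-0.04, -0.999, -0.002], [-0.0, 0.002, -1.0]]
ft_force: [-6.4, -1.4, 5.8]
gripper_width: -0.0002
```

>>> {"fn": "move_arm", "kwargs": {
  "deltas": [
    [[0.001,0,0,0,0,0,255],[0.002,0,0,0,0,0,255],[0.003,0,0,0,0,0,255],[0.004,0,0,0,0,0,255],[0.005,0,0,0,0,0,255]]
  ]
}}

```text
time_s: 4.15
ee_pos: [0.6315, 0.0257, 0.058]
eef_rot: [[0.999, -0.04, -0.008], [-0.04, -0.999, -0.003], [-0.008, 0.003, -1.0]]
ft_force: [-24.5, -0.7, 17.8]
gripper_width: -0.0
```

At the hard stop (24 N). Now I retract and look.

>>> {"fn": "move_arm", "kwargs": {
  "deltas": [
    [[-0.03,0,0,0,0,0,255],[-0.065,0,0,0,0,0,255],[-0.1,0,0,0,0,0,255],[-0.135,0,-0.005,0,0,0,255],[-0.17,0,-0.01,0,0,0,255]]
  ]
}}

```text
time_s: 4.57
ee_pos: [0.4597, 0.0323, 0.069]
eef_rot: [[0.999, -0.04, -0.009], [-0.04, -0.999, -0.003], [-0.009, 0.004, -1.0]]
ft_force: [0.6, 0.6, 1.3]
gripper_width: -0.0002
```

>>> {"fn": "move_arm", "kwargs": {
  "deltas": [
    [[0,0,-0.04,0,0,0,100],[0,0,-0.08,0,0,0,100],[0,0,-0.11,0,0,0,100],[0,0,-0.14,0,0,0,100],[0,0,-0.14,0,0,0,100]]
  ]
}}

```text
time_s: 4.98
ee_pos: [0.4634, 0.0333, 0.2147]
eef_rot: [[0.999, -0.04, -0.0], [-0.04, -0.999, -0.005], [-0.0, 0.005, -1.0]]
ft_force: [-0.2, 0.3, -0.1]
gripper_width: 0.0517
```

Run:
```python
from h import *
st()
plan([(.46,.2,.2,-12.4,100),(.4405,.3865,.19,-12.4,100,1)],v=.038,w=6.8)
```

```text
t 4.98 p [0.4634 0.0333 0.2147] yaw -2.3 F [-0.2  0.3 -0.1] w 0.0517
[[[-0.002,-0.033,0.003,0.001,-0.0,0.035,100],[-0.004,-0.067,0.006,0.002,-0.0,0.071,100],[-0.006,-0.1,0.008,0.003,-0.0,0.106,100],[-0.008,-0.133,0.011,0.004,-0.0,0.142,100],[-0.01,-0.166,0.014,0.005,-0.0,0.177,100]]]
[[[-0.012,-0.036,0.002,0.0,-0.0,0.0,100],[-0.024,-0.071,0.004,0.0,-0.0,0.0,100],[-0.035,-0.107,0.006,0.0,-0.0,0.0,100],[-0.047,-0.142,0.008,0.0,-0.0,0.0,100],[-0.059,-0.178,0.01,0.0,-0.0,0.0,100]]]
[[[0.0,0.0,0.0,0.0,0.0,0.0,100],[0.0,0.0,0.0,0.0,0.0,0.0,100],[0.0,0.0,0.0,0.0,0.0,0.0,100],[0.0,0.0,0.0,0.0,0.0,0.0,100],[0.0,0.0,0.0,0.0,0.0,0.0,100]]]
```

>>> {"fn": "move_arm", "kwargs": {
  "deltas": [
    [[-0.002,-0.033,0.003,0.001,0,0.035,100],[-0.004,-0.067,0.006,0.002,0,0.071,100],[-0.006,-0.1,0.008,0.003,0,0.106,100],[-0.008,-0.133,0.011,0.004,0,0.142,100],[-0.01,-0.166,0.014,0.005,0,0.177,100]]
  ]
}}

```text
time_s: 5.4
ee_pos: [0.4596, 0.201, 0.1999]
eef_rot: [[0.976, -0.217, 0.001], [-0.217, -0.976, 0.0], [0.001, -0.0, -1.0]]
ft_force: [0.2, -1.0, -0.3]
gripper_width: 0.0516
```

>>> {"fn": "move_arm", "kwargs": {
  "deltas": [
    [[-0.012,-0.036,0.002,0,0,0,100],[-0.024,-0.071,0.004,0,0,0,100],[-0.035,-0.107,0.006,0,0,0,100],[-0.047,-0.142,0.008,0,0,0,100],[-0.059,-0.178,0.01,0,0,0,100]]
  ]
}}

```text
time_s: 5.82
ee_pos: [0.4403, 0.389, 0.1894]
eef_rot: [[0.976, -0.217, 0.001], [-0.217, -0.976, -0.0], [0.001, 0.0, -1.0]]
ft_force: [0.1, -0.7, 0.0]
gripper_width: 0.0518
```

Run:
```python
from h import *
st()
s=snap('top','top1.png'); d=snap('side')
br=lambda h,S,v:(h>8)&(h<25)&(S>100)&(v>70)
P=np.array([.774,.017,.052])-.177*np.array([.9984,-.0567,0])
a=proj(s,P);b=proj(d,P); print(P,a,b)
t,n=cen(s,br,(int(a[0])-12,int(a[0])+12,int(a[1])-12,int(a[1])+12)); u,n2=cen(d,br,(int(b[0])-12,int(b[0])+12,int(b[1])-12,int(b[1])+12)); print('ball',n,n2,tri([ray(s,*t),ray(d,*u)]), onz(s,*t,.052))
bb=(.45,.7,-.15,.25)
o=ortho(s,*bb,.062,.5); h,S,v=hsv(o); print('plate',blobs(o,(h>100)&(h<125)&(S>120),bb[1],bb[3],.5,300))
plan([(.4405,.3865,.064,-12.4,100,1)],v=.03)
```

```text
t 5.82 p [0.4403 0.389  0.1894] yaw -12.6 F [ 0.1 -0.7  0. ] w 0.0518
[0.5972832 0.0270359 0.052    ] [245.21550489 191.0658847 ] [302.63881148 201.46780635]
ball 51 71 [0.59784625 0.02634234 0.05222591] [0.59896273 0.02640127 0.052     ]
plate [{'c': array([0.5242, 0.0308]), 'cm': array([0.5242, 0.0299]), 'long': np.float32(195.1), 'short': np.float32(10.5), 'yaw': np.float32(86.8)}]
[[[0.001,0.001,0.025,-0.001,0.0,0.001,100],[0.002,0.003,0.05,-0.001,0.001,0.003,100],[0.003,0.004,0.075,-0.002,0.001,0.004,100],[0.004,0.006,0.1,-0.002,0.002,0.005,100],[0.006,0.007,0.125,-0.003,0.002,0.007,100]]]
[[[0.0,0.0,0.0,-0.0,0.0,0.0,100],[0.0,0.0,0.0,-0.0,0.0,0.0,100],[0.0,0.0,0.0,-0.0,0.0,0.0,100],[0.0,0.0,0.0,-0.0,0.0,0.0,100],[0.0,0.0,0.0,-0.0,0.0,0.0,100]]]
```

>>> {"fn": "move_arm", "kwargs": {
  "deltas": [
    [[0.004,0.005,0.015,0,0,0.007,100],[0.006,0.007,0.035,0,0,0.007,100],[0.006,0.007,0.055,0,0,0.007,100],[0.006,0.007,0.065,0,0,0.007,100],[0.006,0.007,0.065,0,0,0.007,100]]
  ]
}}

```text
time_s: 6.33
ee_pos: [0.4401, 0.3849, 0.122]
eef_rot: [[0.977, -0.215, -0.005], [-0.215, -0.977, 0.001], [-0.005, -0.0, -1.0]]
ft_force: [0.0, 0.3, 0.3]
gripper_width: 0.052
```

Run:
```python
from h import *
st()
plan([(.4405,.3865,.064,-12.4,100,2)],v=.025)
```

```text
t 6.33 p [0.4401 0.3849 0.122 ] yaw -12.4 F [0.  0.3 0.3] w 0.052
[[[0.0,-0.001,0.019,-0.0,0.002,-0.0,100],[0.0,-0.001,0.039,-0.0,0.003,-0.0,100],[0.0,-0.002,0.058,-0.0,0.005,-0.0,100],[0.0,-0.002,0.058,-0.0,0.005,-0.0,100],[0.0,-0.002,0.058,-0.0,0.005,-0.0,100]]]
```

>>> {"fn": "move_arm", "kwargs": {
  "deltas": [
    [[0,-0.001,0.019,0,0.002,0,100],[0,-0.002,0.039,0,0.005,0,100],[0,-0.002,0.058,0,0.005,0,100],[0,-0.002,0.058,0,0.005,0,100],[0,-0.002,0.058,0,0.005,0,100]]
  ]
}}

```text
time_s: 6.75
ee_pos: [0.4403, 0.387, 0.0646]
eef_rot: [[0.977, -0.215, -0.0], [-0.215, -0.977, -0.0], [-0.0, 0.0, -1.0]]
ft_force: [0.8, -0.6, 0.2]
gripper_width: 0.052
```

>>> {"fn": "move_arm", "kwargs": {
  "deltas": [
    [[0,0,0,0,0,0,255],[0,0,0,0,0,0,255],[0,0,0,0,0,0,255],[0,0,0,0,0,0,255],[0,0,0,0,0,0,255]]
  ],
  "grip_force": 70
}}

```text
time_s: 7.17
ee_pos: [0.4411, 0.3879, 0.0667]
eef_rot: [[0.977, -0.215, 0.002], [-0.215, -0.977, 0.002], [0.002, -0.002, -1.0]]
ft_force: [0.0, -1.1, 6.7]
gripper_width: 0.0248
```

>>> {"fn": "move_arm", "kwargs": {
  "deltas": [
    [[0,0,-0.01,0,0,0,255],[0,0,-0.03,0,0,0,255],[0,0,-0.06,0,0,0,255],[0,0,-0.08,0,0,0,255],[0,0,-0.08,0,0,0,255]]
  ]
}}

```text
time_s: 7.58
ee_pos: [0.4421, 0.3896, 0.1519]
eef_rot: [[0.977, -0.215, 0.007], [-0.215, -0.977, 0.006], [0.006, -0.007, -1.0]]
ft_force: [-0.7, 1.6, -4.9]
gripper_width: 0.0245
```

Run:
```python
from h import *
st()
plan([(.47,.1,.172,-70,255),(.52,.03,.172,-93.25,255),(.64,.024,.172,-93.25,255,1)],v=.033,w=5.8)
```

```text
t 7.58 p [0.4421 0.3896 0.1519] yaw -12.4 F [-0.7  1.6 -4.9] w 0.0245
[[[0.009,0.028,-0.002,-0.001,-0.0,0.1,255],[0.018,0.055,-0.004,-0.002,-0.0,0.201,255],[0.027,0.083,-0.006,-0.003,-0.001,0.301,255],[0.036,0.111,-0.009,-0.004,-0.001,0.402,255],[0.045,0.138,-0.011,-0.005,-0.001,0.502,255]]]
[[[0.021,0.02,-0.002,-0.001,-0.0,0.1,255],[0.042,0.04,-0.004,-0.002,-0.0,0.201,255],[0.064,0.06,-0.006,-0.003,-0.001,0.301,255],[0.085,0.08,-0.008,-0.004,-0.001,0.402,255],[0.106,0.1,-0.01,-0.005,-0.001,0.502,255]]]
[[[0.017,-0.005,-0.0,0.0,0.0,0.081,255],[0.033,-0.009,-0.0,0.0,0.0,0.162,255],[0.05,-0.014,-0.0,0.0,0.0,0.243,255],[0.066,-0.018,-0.0,0.0,0.0,0.325,255],[0.083,-0.023,-0.0,0.0,-0.0,0.406,255]]]
[[[-0.0,-0.03,0.0,-0.0,-0.0,-0.0,255],[-0.0,-0.06,0.0,-0.0,-0.0,-0.0,255],[-0.001,-0.09,0.0,-0.0,-0.0,-0.0,255],[-0.001,-0.12,0.0,-0.0,-0.0,-0.0,255],[-0.001,-0.12,0.0,-0.0,-0.0,-0.0,255]]]
```

>>> {"fn": "move_arm", "kwargs": {
  "deltas": [
    [[0.009,0.028,-0.002,-0.001,0,0.1,255],[0.018,0.055,-0.005,-0.002,0,0.201,255],[0.027,0.083,-0.01,-0.003,-0.001,0.301,255],[0.036,0.111,-0.014,-0.004,-0.001,0.402,255],[0.045,0.138,-0.018,-0.005,-0.001,0.502,255]]
  ],
  "grip_force": 100
}}

```text
time_s: 8.0
ee_pos: [0.4558, 0.2432, 0.1688]
eef_rot: [[0.749, -0.662, 0.003], [-0.662, -0.749, 0.001], [0.002, -0.003, -1.0]]
ft_force: [0.2, -0.1, -5.5]
gripper_width: 0.0243
```

>>> {"fn": "move_arm", "kwargs": {
  "deltas": [
    [[0.021,0.02,-0.002,0,0,0.1,255],[0.042,0.04,-0.003,0,0,0.201,255],[0.064,0.06,-0.003,0,0,0.301,255],[0.085,0.08,-0.003,0,0,0.402,255],[0.106,0.1,-0.003,0,0,0.502,255]]
  ]
}}

```text
time_s: 8.42
ee_pos: [0.4683, 0.0964, 0.1713]
eef_rot: [[0.333, -0.943, 0.003], [-0.943, -0.333, 0.001], [0.0, -0.003, -1.0]]
ft_force: [0.4, 0.2, -4.7]
gripper_width: 0.0241
```

>>> {"fn": "move_arm", "kwargs": {
  "deltas": [
    [[0.017,-0.005,0,0,0,0.081,255],[0.033,-0.009,0,0,0,0.162,255],[0.05,-0.014,0,0,0,0.243,255],[0.066,-0.018,0,0,0,0.325,255],[0.083,-0.023,0,0,0,0.406,255]]
  ]
}}

```text
time_s: 8.83
ee_pos: [0.5174, 0.025, 0.1709]
eef_rot: [[-0.07, -0.998, 0.002], [-0.998, 0.07, 0.001], [-0.001, -0.002, -1.0]]
ft_force: [-0.1, 0.8, -5.2]
gripper_width: 0.024
```

Run:
```python
from h import *
st()
plan([(.6597,.0228,.165,-93.25,255,2)],v=.033,w=5.8)
```

```text
t 8.83 p [0.5174 0.025  0.1709] yaw -94.0 F [-0.1  0.8 -5.2] w 0.024
[[[-0.002,-0.028,0.001,-0.0,0.0,-0.003,255],[-0.003,-0.057,0.002,-0.001,0.0,-0.005,255],[-0.005,-0.085,0.004,-0.001,0.0,-0.008,255],[-0.006,-0.114,0.005,-0.001,0.001,-0.011,255],[-0.008,-0.142,0.006,-0.002,0.001,-0.013,255]]]
[[[0.0,0.0,0.0,-0.0,0.0,-0.0,255],[0.0,0.0,0.0,-0.0,0.0,-0.0,255],[0.0,0.0,0.0,-0.0,0.0,-0.0,255],[0.0,0.0,0.0,-0.0,0.0,-0.0,255],[0.0,0.0,0.0,-0.0,0.0,-0.0,255]]]
```

>>> {"fn": "move_arm", "kwargs": {
  "deltas": [
    [[-0.002,-0.028,0.001,0,0,-0.003,255],[-0.004,-0.06,0.002,-0.001,0,-0.006,255],[-0.006,-0.095,0.004,-0.001,0,-0.01,255],[-0.008,-0.125,0.005,-0.002,0.001,-0.013,255],[-0.008,-0.14,0.006,-0.002,0.001,-0.013,255]]
  ]
}}

```text
time_s: 9.25
ee_pos: [0.6597, 0.023, 0.1636]
eef_rot: [[-0.057, -0.998, -0.001], [-0.998, 0.057, 0.0], [0.0, 0.001, -1.0]]
ft_force: [-0.7, 0.3, -4.8]
gripper_width: 0.0243
```

>>> {"fn": "move_arm", "kwargs": {
  "deltas": [
    [[0,0,0,0,0,0,255],[0,0,0,0,0,0,255],[0,0,0,0,0,0,255],[0,0,0,0,0,0,255],[0,0,0,0,0,0,255]]
  ]
}}

```text
time_s: 9.67
ee_pos: [0.659, 0.023, 0.1639]
eef_rot: [[-0.057, -0.998, -0.001], [-0.998, 0.057, -0.0], [0.0, 0.001, -1.0]]
ft_force: [-0.8, 0.6, -5.6]
gripper_width: 0.0243
```

Run:
```python
from h import *
st()
s=snap('top'); d=snap('side')
a=cv2.resize(s['image'][120:240,180:320,::-1],None,fx=2.8,fy=2.8,interpolation=cv2.INTER_CUBIC); b=cv2.resize(d['image'][120:260,240:380,::-1],None,fx=2.8,fy=2.8,interpolation=cv2.INTER_CUBIC)
b=b[:a.shape[0]] ; cv2.imwrite('pics/hold.png',np.hstack([a,b])); print(a.shape,b.shape)
```

```text
t 9.67 p [0.659  0.023  0.1639] yaw -93.3 F [-0.8  0.6 -5.6] w 0.0243
(336, 392, 3) (336, 392, 3)
```

View pics/hold.png

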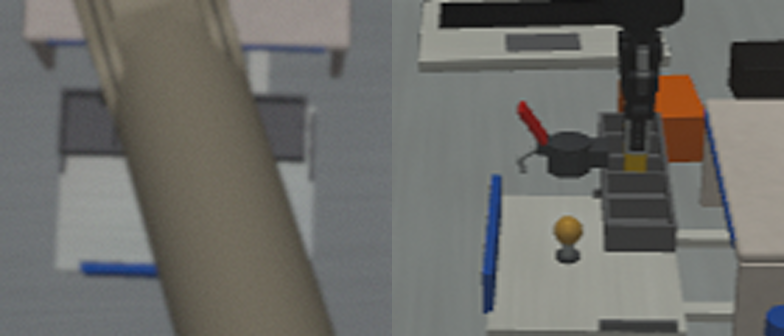

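The carrier hangs level over the shuttle. In the crop, the socket housing is at (572,153), directly above the ball at (568,232), and the lever is raised. I check the x offset numerically.

Run:
```python
from h import *
d=snap('side'); s=snap('top')
p,R=pose(); yaw=np.radians(-3.25); X=np.array([np.cos(yaw),np.sin(yaw),0]);Y=np.array([-np.sin(yaw),np.cos(yaw),0]);Z=np.array([0,0,1.])
c=p-np.array([0,0,.0665])
def cp(x,y,z): return np.round((proj(d,c+X*x+Y*y+Z*z)-[240,120])*2.8,1)
print('near end bottom',cp(-.031,-.119,0),cp(.031,-.119,0),'top',cp(-.031,-.119,.026),cp(.031,-.119,.026))
print('far end top',cp(-.031,.119,.026),cp(.031,.119,.026))
print('housing left top/bot',cp(-.083,0,.05),cp(-.083,0,.022),'front centre',cp(-.062,-.021,.022),cp(-.062,-.021,.05))
print('levertip',cp(-.101,0,.084),'socket',cp(-.062,0,.03), 'ball',np.round((proj(d,[.5978,.0263,.052])-[240,120])*2.8,1))
# measured dark wall: near end face
im=cv2.resize(d['image'][120:260,240:380],None,fx=2.8,fy=2.8,interpolation=cv2.INTER_CUBIC); g=im.mean(2)
for r in (225,235,240): print(r,[int(x) for x in g[r,195:300:3]])
for r in (145,153,160): print(r,[int(x) for x in g[r,130:220:3]])
b=(.6,.72,-.13,.16);
```

```text
near end bottom [212.8 249.1] [284.5 249.5] top [213.5 222.9] [286.  223.3]
far end top [206.6 109.6] [268.3 109.7]
housing left top/bot [154.2 138.4] [154.1 165.4] front centre [176.7 175.6] [177.  148.2]
levertip [134.7 104.7] socket [176.6 157.8] ball [176.  228.5]
225 [157, 154, 155, 154, 161, 129, 65, 66, 69, 70, 69, 70, 75, 78, 78, 78, 77, 77, 77, 77, 77, 77, 77, 76, 77, 76, 78, 79, 77, 78, 99, 122, 124, 122, 122]
235 [156, 154, 155, 154, 160, 135, 73, 55, 57, 57, 58, 56, 57, 57, 57, 57, 57, 57, 58, 57, 57, 57, 57, 58, 57, 57, 57, 57, 52, 67, 126, 160, 163, 161, 161]
240 [153, 153, 154, 153, 159, 135, 74, 56, 57, 58, 57, 57, 57, 57, 57, 57, 57, 57, 58, 57, 56, 57, 57, 57, 57, 57, 57, 57, 55, 62, 89, 100, 100, 98, 103]
145 [123, 122, 124, 125, 118, 72, 42, 45, 44, 46, 53, 59, 59, 57, 56, 55, 56, 57, 56, 56, 57, 54, 43, 46, 56, 57, 57, 58, 56, 54]
153 [121, 112, 93, 81, 75, 58, 48, 46, 41, 41, 41, 41, 42, 43, 39, 39, 39, 40, 41, 41, 40, 39, 40, 42, 42, 43, 43, 42, 42, 58]
160 [80, 112, 127, 126, 124, 123, 123, 132, 108, 48, 39, 42, 41, 42, 41, 44, 42, 42, 42, 41, 40, 40, 41, 41, 40, 42, 42, 41, 42, 49]
```

>>> {"fn": "move_arm", "kwargs": {
  "deltas": [
    [[0,-0.002,0.01,0,0,0,255],[0,-0.002,0.025,0,0,0,255],[0,-0.002,0.04,0,0,0,255],[0,-0.002,0.048,0,0,0,255],[0,-0.002,0.048,0,0,0,255]]
  ]
}}

```text
time_s: 10.28
ee_pos: [0.6601, 0.0225, 0.1132]
eef_rot: [[-0.057, -0.998, -0.005], [-0.998, 0.057, -0.0], [0.001, 0.004, -1.0]]
ft_force: [-0.3, -1.6, -4.5]
gripper_width: 0.0241
```

>>> {"fn": "move_arm", "kwargs": {
  "deltas": [
    [[0,0,0.004,0,0,0,255],[0,0,0.008,0,0,0,255],[0,0,0.011,0,0,0,255],[0,0,0.013,0,0,0,255],[0,0,0.013,0,0,0,255]]
  ]
}}

```text
time_s: 10.7
ee_pos: [0.66, 0.0225, 0.1]
eef_rot: [[-0.057, -0.998, -0.005], [-0.998, 0.057, -0.0], [0.001, 0.005, -1.0]]
ft_force: [-0.9, -0.6, -4.1]
gripper_width: 0.0239
```

>>> {"fn": "move_arm", "kwargs": {
  "deltas": [
    [[0,-0.001,0.002,0,0,0,255],[0,-0.001,0.004,0,0,0,255],[0,-0.001,0.006,0,0,0,255],[0,-0.001,0.008,0,0,0,255],[0,-0.001,0.009,0,0,0,255]]
  ]
}}

```text
time_s: 11.12
ee_pos: [0.6608, 0.0224, 0.0906]
eef_rot: [[-0.057, -0.998, -0.005], [-0.998, 0.057, -0.0], [0.001, 0.005, -1.0]]
ft_force: [-0.6, 0.0, -4.3]
gripper_width: 0.0241
```

>>> {"fn": "move_arm", "kwargs": {
  "deltas": [
    [[0,0,0.001,0,0,0,255],[0,0,0.002,0,0,0,255],[0,0,0.003,0,0,0,255],[0,0,0.003,0,0,0,255],[0,0,0.003,0,0,0,255]]
  ]
}}

```text
time_s: 11.53
ee_pos: [0.6615, 0.0224, 0.0888]
eef_rot: [[-0.057, -0.998, -0.003], [-0.998, 0.057, -0.001], [0.001, 0.003, -1.0]]
ft_force: [-3.0, -1.1, 6.3]
gripper_width: 0.0242
```

Run:
```python
from h import *
st()
d=snap('side'); s=snap('top')
b=cv2.resize(d['image'][120:260,240:380,::-1],None,fx=4,fy=4,interpolation=cv2.INTER_CUBIC); cv2.imwrite('pics/seat.png',b)
p,R=pose(); print('ee tilt',np.round(R.as_matrix()[:,2],4))
```

```text
t 11.53 p [0.6615 0.0224 0.0888] yaw -93.3 F [-3.  -1.1  6.3] w 0.0242
ee tilt [-3.1e-03 -6.0e-04 -1.0e+00]
```

View pics/seat.png

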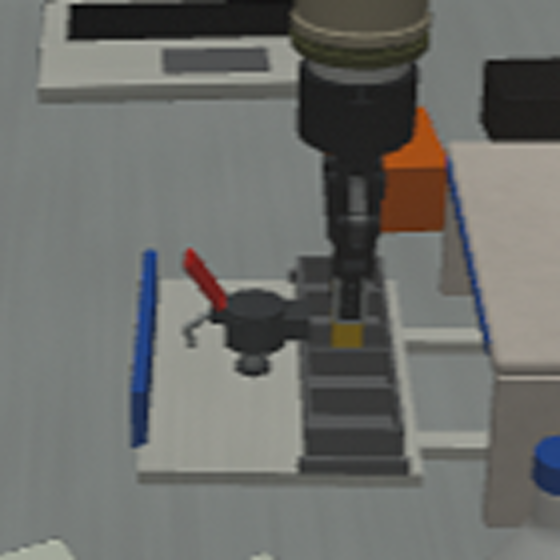

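The socket swallowed the ball (stem visible at (253,360)) and the carrier stands flat on the plate with the lever raised at (205,280). I release and press the lever.

>>> {"fn": "move_arm", "kwargs": {
  "deltas": [
    [[0,0,0,0,0,0,110],[0,0,0,0,0,0,110],[0,0,0,0,0,0,110],[0,0,0,0,0,0,110],[0,0,0,0,0,0,110]]
  ]
}}

```text
time_s: 12.05
ee_pos: [0.6615, 0.0224, 0.0888]
eef_rot: [[-0.057, -0.998, -0.003], [-0.998, 0.057, -0.001], [0.001, 0.003, -1.0]]
ft_force: [0.8, 0.4, -0.9]
gripper_width: 0.0487
```

>>> {"fn": "move_arm", "kwargs": {
  "deltas": [
    [[0,0,-0.015,0,0,0,110],[0,0,-0.035,0,0,0,110],[0,0,-0.06,0,0,0,110],[0,0,-0.08,0,0,0,160],[0,0,-0.08,0,0,0,255]]
  ]
}}

```text
time_s: 12.47
ee_pos: [0.664, 0.023, 0.175]
eef_rot: [[-0.057, -0.998, 0.004], [-0.998, 0.057, 0.0], [-0.0, -0.004, -1.0]]
ft_force: [0.9, 0.3, 0.6]
gripper_width: 0.0249
```

Run:
```python
from h import *
st()
plan([(.550,.0285,.165,-93.25,255,1)],v=.033,w=5.8)
```

```text
t 12.47 p [0.664 0.023 0.175] yaw -93.3 F [0.9 0.3 0.6] w 0.0249
[[[0.0,0.029,0.002,-0.001,0.0,-0.0,255],[0.001,0.057,0.005,-0.002,0.0,-0.0,255],[0.001,0.086,0.007,-0.003,0.0,-0.001,255],[0.001,0.114,0.009,-0.004,0.0,-0.001,255],[0.001,0.114,0.009,-0.004,0.0,-0.001,255]]]
```

>>> {"fn": "move_arm", "kwargs": {
  "deltas": [
    [[0,0.029,0.002,-0.001,0,0,255],[0.001,0.057,0.005,-0.002,0,0,255],[0.001,0.086,0.007,-0.003,0,0,255],[0.001,0.114,0.009,-0.004,0,0,255],[0.001,0.114,0.009,-0.004,0,0,255]]
  ]
}}

```text
time_s: 12.88
ee_pos: [0.5456, 0.0291, 0.1652]
eef_rot: [[-0.056, -0.998, -0.003], [-0.998, 0.056, -0.001], [0.001, 0.003, -1.0]]
ft_force: [1.1, 0.7, 0.5]
gripper_width: 0.0002
```

>>> {"fn": "move_arm", "kwargs": {
  "deltas": [
    [[0,0,0.01,0,0,0,255],[0,0,0.02,0,0,0,255],[0,0,0.03,0,0,0,255],[0,0,0.035,0,0,0,255],[0,0,0.04,0,0,0,255]]
  ]
}}

```text
time_s: 13.3
ee_pos: [0.5452, 0.0291, 0.1239]
eef_rot: [[-0.056, -0.998, -0.005], [-0.998, 0.056, -0.001], [0.001, 0.005, -1.0]]
ft_force: [-4.5, -0.2, 6.8]
gripper_width: -0.0001
```

>>> {"fn": "move_arm", "kwargs": {
  "deltas": [
    [[0,0,0.005,0,0,0,255],[0,0,0.01,0,0,0,255],[0,0,0.015,0,0,0,255],[0,0,0.02,0,0,0,255],[0,0,0.023,0,0,0,255]]
  ]
}}

```text
time_s: 13.72
ee_pos: [0.5449, 0.0293, 0.1003]
eef_rot: [[-0.056, -0.998, -0.007], [-0.998, 0.056, -0.001], [0.001, 0.007, -1.0]]
ft_force: [-4.8, -0.1, 5.4]
gripper_width: -0.0001
```

>>> {"fn": "move_arm", "kwargs": {
  "deltas": [
    [[0,0,0.001,0,0,0,255],[0,0,0.002,0,0,0,255],[0,0,0.003,0,0,0,255],[0,0,0.004,0,0,0,255],[0,0,0.005,0,0,0,255]]
  ]
}}

```text
time_s: 14.13
ee_pos: [0.5448, 0.0294, 0.0952]
eef_rot: [[-0.056, -0.998, -0.007], [-0.998, 0.056, -0.001], [0.001, 0.007, -1.0]]
ft_force: [-3.1, 0.2, 1.9]
gripper_width: 0.0001
```

>>> {"fn": "move_arm", "kwargs": {
  "deltas": [
    [[0,0,0.001,0,0,0,255],[0,0,0.002,0,0,0,255],[0,0,0.003,0,0,0,255],[0,0,0.003,0,0,0,255],[0,0,0.003,0,0,0,255]]
  ]
}}

```text
time_s: 14.55
ee_pos: [0.5448, 0.0293, 0.092]
eef_rot: [[-0.056, -0.998, -0.007], [-0.998, 0.056, -0.001], [0.001, 0.007, -1.0]]
ft_force: [-3.0, -0.3, 1.4]
gripper_width: 0.0001
```

Run:
```python
from h import *
st()
d=snap('side')
b=cv2.resize(d['image'][150:250,250:370,::-1],None,fx=5,fy=5,interpolation=cv2.INTER_CUBIC); cv2.imwrite('pics/lever.png',b)
```

```text
t 14.55 p [0.5448 0.0293 0.092 ] yaw -93.2 F [-3.  -0.3  1.4] w 0.0001
```

View pics/lever.png

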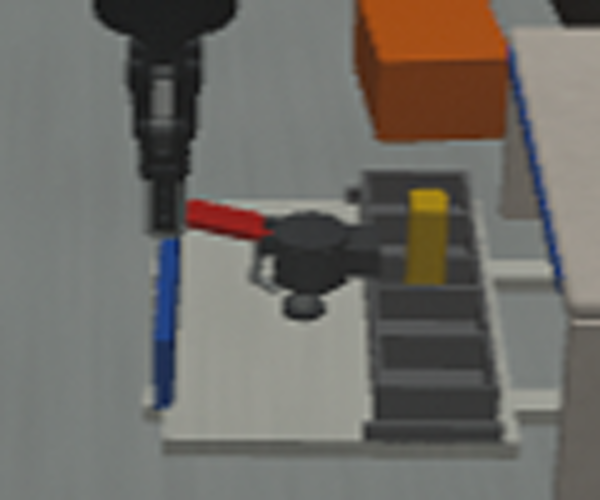

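The finger slipped past the lever end. The lever (190–265, 215–235) is still about 15° above level, and the shuttle has been dragged slightly inward. I lift, let it spring out, measure and press nearer the pivot.

>>> {"fn": "move_arm", "kwargs": {
  "deltas": [
    [[0,0,-0.015,0,0,0,255],[0,0,-0.03,0,0,0,255],[0,0,-0.05,0,0,0,255],[0,0,-0.05,0,0,0,255],[0,0,-0.05,0,0,0,255]]
  ]
}}

```text
time_s: 15.02
ee_pos: [0.5463, 0.0293, 0.1432]
eef_rot: [[-0.056, -0.998, -0.004], [-0.998, 0.056, -0.001], [0.001, 0.004, -1.0]]
ft_force: [-0.1, -0.3, -0.8]
gripper_width: -0.0
```

Run:
```python
from h import *
st()
d=snap('side'); s=snap('top')
h,S,v=hsv(d['image'][:,:,::-1].copy()); m=((h<8)|(h>172))&(S>130)&(v>80); m[:150]=0;m[230:]=0;m[:,:260]=0;m[:,330:]=0
vv,uu=np.nonzero(m); print('red px u',uu.min(),uu.max(),'v',vv.min(),vv.max(),len(uu))
for u,vq in ((uu.min(),vv[uu==uu.min()].mean()),(uu.max(),vv[uu==uu.max()].mean())):
    o,r=ray(d,u,vq); t=(.028-o[1])/r[1]; print('on plane y=.028',np.round(o+t*r,4))
# plate in side view: near end top corner
b=(h>100)&(h<125)&(S>120); b[:170]=0;b[250:]=0;b[:,:270]=0;b[:,300:]=0
vv,uu=np.nonzero(b); print('plate px',uu.min(),uu.max(),vv.min(),vv.max(),'expected near/far top front corners',proj(d,[.5193+.0057*-1-.0,-.0685,.062]),proj(d,[.525,.131,.062]))
```

```text
t 15.02 p [0.5463 0.0293 0.1432] yaw -93.2 F [-0.1 -0.3 -0.8] w -0.0
red px u 279 294 v 190 197 88
on plane y=.028 [0.534  0.028  0.0819]
on plane y=.028 [0.574  0.028  0.0734]
plate px 273 278 183 231 expected near/far top front corners [271.83262058 217.08640252] [275.21558957 181.44847351]
```

>>> {"fn": "move_arm", "kwargs": {
  "deltas": [
    [[0,-0.005,0,0,0,0,255],[0,-0.01,0,0,0,0,255],[0,-0.01,0.01,0,0,0,255],[0,-0.01,0.02,0,0,0,255],[0,-0.01,0.03,0,0,0,255]]
  ]
}}

```text
time_s: 15.53
ee_pos: [0.5545, 0.0286, 0.1098]
eef_rot: [[-0.056, -0.998, -0.008], [-0.998, 0.056, -0.001], [0.001, 0.008, -1.0]]
ft_force: [0.4, -0.5, 0.2]
gripper_width: -0.0002
```

>>> {"fn": "move_arm", "kwargs": {
  "deltas": [
    [[0,0,0.004,0,0,0,255],[0,0,0.008,0,0,0,255],[0,0,0.012,0,0,0,255],[0,0,0.015,0,0,0,255],[0,0,0.016,0,0,0,255]]
  ]
}}

```text
time_s: 15.95
ee_pos: [0.5543, 0.0287, 0.0938]
eef_rot: [[-0.056, -0.998, -0.008], [-0.998, 0.056, -0.001], [0.001, 0.008, -1.0]]
ft_force: [-3.4, -0.6, 6.6]
gripper_width: 0.0003
```

>>> {"fn": "move_arm", "kwargs": {
  "deltas": [
    [[0,0,0.001,0,0,0,255],[0,0,0.002,0,0,0,255],[0,0,0.003,0,0,0,255],[0,0,0.003,0,0,0,255],[0,0,0.003,0,0,0,255]]
  ]
}}

```text
time_s: 16.37
ee_pos: [0.5547, 0.0289, 0.0915]
eef_rot: [[-0.056, -0.998, -0.007], [-0.998, 0.056, -0.001], [0.001, 0.007, -1.0]]
ft_force: [-3.0, 0.3, 7.3]
gripper_width: 0.0
```

>>> {"fn": "move_arm", "kwargs": {
  "deltas": [
    [[0,0,0.001,0,0,0,255],[0,0,0.002,0,0,0,255],[0,0,0.003,0,0,0,255],[0,0,0.004,0,0,0,255],[0,0,0.004,0,0,0,255]]
  ]
}}

```text
time_s: 16.78
ee_pos: [0.5564, 0.0289, 0.0896]
eef_rot: [[-0.056, -0.998, -0.003], [-0.998, 0.056, -0.001], [0.001, 0.003, -1.0]]
ft_force: [-1.8, -1.1, 14.6]
gripper_width: -0.0
```

```bash
cat >> h.py <<'E'
def lever(d):
    h,S,v=hsv(d['image'][:,:,::-1].copy()); m=((h<8)|(h>172))&(S>130)&(v>60); m[:150]=0;m[230:]=0;m[:,:260]=0;m[:,330:]=0
    vv,uu=np.nonzero(m); 
    for u in (uu.min(),uu.max()):
        o,r=ray(d,u,vv[uu==u].mean()); print('lever end',u,np.round(o+(.028-o[1])/r[1]*r,4))
    b=(h>100)&(h<125)&(S>120); b[:170]=0;b[250:]=0;b[:,:260]=0;b[:,330:]=0; vv,uu=np.nonzero(b); print('plate u',uu.min(),uu.max(),round(uu.mean(),2))
E
python3 - <<'E'
from h import *
st(); lever(snap('side'))
E
```

```text
t 16.78 p [0.5564 0.0289 0.0896] yaw -93.2 F [-1.8 -1.1 14.6] w -0.0
lever end 279 [0.5337 0.028  0.0607]
lever end 295 [0.5767 0.028  0.0626]
plate u 274 279 276.39
```

The lever is level and at its stop (14.6 N). I lift away, then check the lever, carrier and cartridges.

>>> {"fn": "move_arm", "kwargs": {
  "deltas": [
    [[0,0,-0.015,0,0,0,255],[0,0,-0.035,0,0,0,255],[0,0,-0.06,0,0,0,200],[0,0,-0.09,0,0,0,100],[0,0,-0.11,0,0,0,60]]
  ]
}}

```text
time_s: 17.25
ee_pos: [0.5574, 0.0292, 0.2023]
eef_rot: [[-0.056, -0.998, -0.0], [-0.998, 0.056, -0.001], [0.001, 0.0, -1.0]]
ft_force: [0.1, 0.8, -0.2]
gripper_width: 0.0357
```

Run:
```python
from h import *
st(); lever(snap('side'))
plan([(.5,-.2,.2,0,60),(.53,-.25,.2,34,60,1)],v=.036,w=6.9)
```

```text
t 17.25 p [0.5574 0.0292 0.2023] yaw -93.2 F [ 0.1  0.8 -0.2] w 0.0357
lever end 278 [0.5312 0.028  0.0729]
lever end 294 [0.574  0.028  0.0703]
plate u 273 278 275.24
[[[0.017,0.003,0.0,-0.0,-0.0,-0.116,60],[0.033,0.007,0.001,-0.0,-0.001,-0.232,60],[0.05,0.01,0.001,-0.001,-0.001,-0.349,60],[0.066,0.013,0.002,-0.001,-0.001,-0.465,60],[0.083,0.016,0.002,-0.001,-0.002,-0.581,60]]]
[[[0.012,0.012,0.0,-0.0,-0.0,-0.116,60],[0.024,0.024,0.001,-0.0,-0.001,-0.232,60],[0.036,0.036,0.001,-0.001,-0.001,-0.349,60],[0.048,0.047,0.002,-0.001,-0.001,-0.465,60],[0.06,0.059,0.002,-0.001,-0.002,-0.581,60]]]
[[[0.004,0.017,0.0,-0.0,-0.0,-0.116,60],[0.007,0.033,0.001,-0.0,-0.001,-0.232,60],[0.011,0.05,0.001,-0.001,-0.001,-0.349,60],[0.014,0.066,0.002,-0.001,-0.001,-0.465,60],[0.024,0.072,0.002,-0.001,-0.001,-0.583,60]]]
[[[0.005,0.011,0.0,0.0,0.0,-0.119,60],[0.01,0.021,0.0,0.0,0.0,-0.237,60],[0.014,0.032,0.0,0.0,0.0,-0.356,60],[0.019,0.043,0.0,0.0,0.0,-0.475,60],[0.019,0.043,0.0,0.0,0.0,-0.475,60]]]
```

>>> {"fn": "move_arm", "kwargs": {
  "deltas": [
    [[0.017,0.003,0,0,0,-0.116,60],[0.033,0.007,0,0,0,-0.232,60],[0.05,0.01,0,0,0,-0.349,60],[0.066,0.013,0,0,0,-0.465,60],[0.083,0.016,0,0,0,-0.581,60]]
  ]
}}

```text
time_s: 17.72
ee_pos: [0.5383, -0.0532, 0.2057]
eef_rot: [[0.506, -0.862, 0.005], [-0.862, -0.506, -0.001], [0.004, -0.004, -1.0]]
ft_force: [-0.0, -0.2, -0.2]
gripper_width: 0.0655
```

>>> {"fn": "move_arm", "kwargs": {
  "deltas": [
    [[0.012,0.012,0,0,0,-0.116,60],[0.024,0.024,0,0,0,-0.232,60],[0.036,0.036,0,0,0,-0.349,60],[0.048,0.047,0,0,0,-0.465,60],[0.06,0.059,0,0,0,-0.581,60]]
  ]
}}

```text
time_s: 18.13
ee_pos: [0.5177, -0.1356, 0.2056]
eef_rot: [[0.899, -0.438, 0.006], [-0.438, -0.899, -0.002], [0.006, -0.001, -1.0]]
ft_force: [0.3, -0.1, -0.4]
gripper_width: 0.065
```

>>> {"fn": "move_arm", "kwargs": {
  "deltas": [
    [[0.004,0.017,0,0,0,-0.116,60],[0.007,0.033,0,0,0,-0.232,60],[0.011,0.05,0,0,0,-0.349,60],[0.014,0.066,0,0,0,-0.465,60],[0.018,0.068,0,0,0,-0.581,60]]
  ]
}}

```text
time_s: 18.55
ee_pos: [0.5029, -0.2081, 0.2053]
eef_rot: [[0.992, 0.13, 0.006], [0.13, -0.992, -0.003], [0.005, 0.004, -1.0]]
ft_force: [0.8, -1.0, 0.1]
gripper_width: 0.0653
```

```bash
cat >> h.py <<'E'
def carrier(s):
    b=(.58,.74,-.14,.18); o=ortho(s,.6,.74,-.04,.09,.092,.5); h,S,v=hsv(o)
    print('handle',blobs(o,(h>15)&(h<35)&(S>120)&(v>120),.74,.09,.5,60))
    o=ortho(s,*b,.048,.5); h,S,v=hsv(o); m=cv2.morphologyEx((v<110).astype(np.uint8),cv2.MORPH_OPEN,np.ones((60,60))) 
    print('body',blobs(o,m,b[1],b[3],.5,5000,3)); return o
E
python3 - <<'E'
from h import *
st(); s=snap('top','top2.png'); d=snap('side')
for c in carts(s): print(c)
o=carrier(s); cv2.imwrite('pics/car2.png',o); st()
E
```

```text
t 18.55 p [ 0.5029 -0.2081  0.2053] yaw 7.4 F [ 0.8 -1.   0.1] w 0.0653
{'c': array([ 0.4551, -0.3897]), 'cm': array([ 0.4552, -0.3895]), 'long': np.float32(42.9), 'short': np.float32(34.5), 'yaw': np.float32(23.4)}
handle [{'c': array([0.6623, 0.022 ]), 'cm': array([0.6622, 0.022 ]), 'long': np.float32(24.0), 'short': np.float32(18.2), 'yaw': np.float32(86.6)}]
body [{'c': array([0.639 , 0.0297]), 'cm': array([0.6538, 0.0259]), 'long': np.float32(250.4), 'short': np.float32(109.5), 'yaw': np.float32(85.8)}]
t 18.65 p [ 0.5041 -0.2059  0.2054] yaw 7.3 F [ 0.3 -0.   0. ] w 0.0651
```

View pics/top2.png

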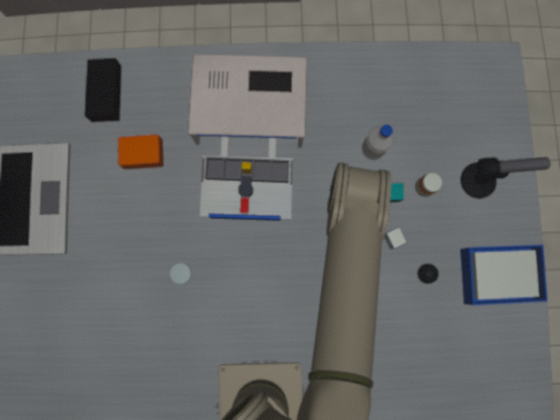

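The top view shows the carrier seated with handle at (247,167) and the red lever flat at (245,205). The shuttle is out with its plate at (245,217). The far cartridge at (396,238) is clear and the arm hides the other two. I fetch that one first.

Run:
```python
from h import *
plan([(.4551,-.3896,.15,23.4,50,1)],v=.036,w=6.5)
print(); plan([(.4551,-.3896,.05,23.4,50,1)],v=.03,w=6.5)
```

```text
[[[-0.012,0.029,0.009,0.001,-0.001,-0.047,50],[-0.024,0.059,0.018,0.001,-0.002,-0.093,50],[-0.036,0.088,0.028,0.002,-0.003,-0.14,50],[-0.048,0.117,0.037,0.002,-0.004,-0.187,50],[-0.06,0.147,0.046,0.003,-0.005,-0.234,50]]]
[[[-0.018,0.026,0.009,0.001,-0.001,-0.047,50],[-0.018,0.026,0.009,0.001,-0.001,-0.047,50],[-0.018,0.026,0.009,0.001,-0.001,-0.047,50],[-0.018,0.026,0.009,0.001,-0.001,-0.047,50],[-0.018,0.026,0.009,0.001,-0.001,-0.047,50]]]

[[[-0.008,0.02,0.017,0.0,-0.001,-0.031,50],[-0.016,0.039,0.035,0.001,-0.001,-0.062,50],[-0.024,0.059,0.052,0.001,-0.002,-0.093,50],[-0.032,0.078,0.069,0.002,-0.003,-0.125,50],[-0.041,0.098,0.086,0.002,-0.003,-0.156,50]]]
[[[-0.011,0.018,0.017,0.0,-0.001,-0.031,50],[-0.022,0.036,0.035,0.001,-0.001,-0.062,50],[-0.033,0.054,0.052,0.001,-0.002,-0.093,50],[-0.044,0.072,0.069,0.002,-0.003,-0.125,50],[-0.044,0.072,0.069,0.002,-0.003,-0.125,50]]]
```

>>> {"fn": "move_arm", "kwargs": {
  "deltas": [
    [[-0.012,0.029,0.009,0,-0.001,-0.047,50],[-0.024,0.059,0.018,0.001,-0.002,-0.093,50],[-0.036,0.088,0.028,0.002,-0.003,-0.14,50],[-0.048,0.117,0.037,0.002,-0.004,-0.187,50],[-0.06,0.147,0.046,0.003,-0.005,-0.234,50]]
  ]
}}

```text
time_s: 19.07
ee_pos: [0.4637, -0.3598, 0.159]
eef_rot: [[0.935, 0.354, 0.001], [0.354, -0.935, -0.0], [0.001, 0.001, -1.0]]
ft_force: [0.5, -0.6, 0.1]
gripper_width: 0.0689
```

>>> {"fn": "move_arm", "kwargs": {
  "deltas": [
    [[-0.015,0.02,0.009,0,0,-0.047,50],[-0.018,0.026,0.009,0,0,-0.047,50],[-0.018,0.026,0.009,0,0,-0.047,50],[-0.018,0.026,0.009,0,0,-0.047,50],[-0.018,0.026,0.009,0,0,-0.047,50]]
  ]
}}

```text
time_s: 19.48
ee_pos: [0.4574, -0.3884, 0.1505]
eef_rot: [[0.918, 0.398, 0.002], [0.398, -0.918, 0.0], [0.002, 0.001, -1.0]]
ft_force: [0.2, 0.6, 0.6]
gripper_width: 0.0687
```

Run:
```python
from h import *
st(); plan([(.4551,-.3896,.05,23.4,50,1)],v=.026)
```

```text
t 19.48 p [ 0.4574 -0.3884  0.1505] yaw 23.4 F [0.2 0.6 0.6] w 0.0687
[[[-0.001,0.0,0.025,0.0,-0.001,0.0,50],[-0.001,0.0,0.05,0.0,-0.001,0.0,50],[-0.002,0.0,0.075,0.001,-0.002,0.0,50],[-0.003,0.0,0.101,0.001,-0.002,0.001,50],[-0.003,0.0,0.101,0.001,-0.002,0.001,50]]]
```

>>> {"fn": "move_arm", "kwargs": {
  "deltas": [
    [[-0.003,0,0.025,0,-0.001,0,50],[-0.003,0,0.05,0,-0.002,0,50],[-0.003,0,0.075,0,-0.002,0,50],[-0.003,0,0.1,0,-0.002,0,50],[-0.003,0,0.101,0,-0.002,0,50]]
  ]
}}

```text
time_s: 19.9
ee_pos: [0.4538, -0.3864, 0.0457]
eef_rot: [[0.917, 0.399, -0.003], [0.399, -0.917, 0.003], [-0.002, -0.005, -1.0]]
ft_force: [-1.1, 0.4, -0.6]
gripper_width: 0.069
```

>>> {"fn": "move_arm", "kwargs": {
  "deltas": [
    [[0,0,0,0,0,0,255],[0,0,0,0,0,0,255],[0,0,0,0,0,0,255],[0,0,0,0,0,0,255],[0,0,0,0,0,0,255]]
  ],
  "grip_force": 50
}}

```text
time_s: 20.32
ee_pos: [0.4543, -0.3868, 0.0468]
eef_rot: [[0.917, 0.399, -0.002], [0.399, -0.917, 0.002], [-0.001, -0.003, -1.0]]
ft_force: [0.5, 0.7, -0.9]
gripper_width: 0.0476
```

>>> {"fn": "move_arm", "kwargs": {
  "deltas": [
    [[0,0,-0.02,0,0,0,255],[0,0,-0.05,0,0,0,255],[0,0,-0.085,0,0,0,255],[0,0,-0.115,0,0,0,255],[0,0,-0.13,0,0,0,255]]
  ]
}}

```text
time_s: 20.73
ee_pos: [0.4559, -0.3879, 0.1817]
eef_rot: [[0.917, 0.399, 0.002], [0.399, -0.917, -0.002], [0.001, 0.002, -1.0]]
ft_force: [0.1, -0.6, -1.6]
gripper_width: 0.0476
```

Run:
```python
from h import *
st(); c=np.array([.6608,.0224]); Y=np.array([.0567,.9984])
for k,y in enumerate((-.092,-.042,.042,.092)): print(k,np.round(c+Y*y,4))
q=c+Y*-.042
plan([(.5,-.2,.18,10,255),(q[0]-.02,q[1]-.03,.165,-3.25,255),(q[0],q[1],.165,-3.25,255,3)],v=.036)
```

```text
t 20.73 p [ 0.4559 -0.3879  0.1817] yaw 23.5 F [ 0.1 -0.6 -1.6] w 0.0476
0 [ 0.6556 -0.0695]
1 [ 0.6584 -0.0195]
2 [0.6632 0.0643]
3 [0.666  0.1143]
[[[0.019,-0.026,0.0,0.0,-0.0,0.039,255],[0.038,-0.052,0.001,0.001,-0.0,0.078,255],[0.058,-0.077,0.001,0.001,-0.001,0.118,255],[0.077,-0.103,0.001,0.001,-0.001,0.157,255],[0.096,-0.129,0.001,0.002,-0.001,0.196,255]]]
[[[0.014,-0.029,0.0,0.0,-0.0,0.039,255],[0.042,-0.049,0.003,0.0,-0.0,0.078,255],[0.07,-0.068,0.005,0.0,-0.0,0.116,255],[0.097,-0.088,0.008,0.0,-0.0,0.155,255],[0.125,-0.107,0.01,0.0,-0.0,0.193,255]]]
[[[0.024,-0.025,0.003,0.0,0.0,0.039,255],[0.047,-0.049,0.005,0.0,0.0,0.077,255],[0.057,-0.064,0.005,0.0,0.0,0.077,255],[0.068,-0.079,0.005,0.0,0.0,0.077,255],[0.068,-0.079,0.005,0.0,0.0,0.077,255]]]
[[[0.0,0.0,0.0,0.0,0.0,0.0,255],[0.0,0.0,0.0,0.0,0.0,0.0,255],[0.0,0.0,0.0,0.0,0.0,0.0,255],[0.0,0.0,0.0,0.0,0.0,0.0,255],[0.0,0.0,0.0,0.0,0.0,0.0,255]]]
```

>>> {"fn": "move_arm", "kwargs": {
  "deltas": [
    [[0.019,-0.026,0,0,0,0.039,255],[0.038,-0.052,0.001,0,0,0.078,255],[0.058,-0.077,0.001,0,0,0.118,255],[0.077,-0.103,0.001,0,0,0.157,255],[0.096,-0.129,0.001,0.002,0,0.196,255]]
  ]
}}

```text
time_s: 21.15
ee_pos: [0.4927, -0.2299, 0.1813]
eef_rot: [[0.978, 0.21, 0.002], [0.21, -0.978, -0.0], [0.002, 0.001, -1.0]]
ft_force: [0.8, 0.0, -0.2]
gripper_width: 0.0471
```

>>> {"fn": "move_arm", "kwargs": {
  "deltas": [
    [[0.014,-0.029,0,0,0,0.039,255],[0.042,-0.049,0.003,0,0,0.078,255],[0.07,-0.068,0.005,0,0,0.116,255],[0.097,-0.088,0.008,0,0,0.155,255],[0.125,-0.107,0.01,0,0,0.193,255]]
  ]
}}

```text
time_s: 21.57
ee_pos: [0.5933, -0.0978, 0.1719]
eef_rot: [[1.0, 0.016, 0.003], [0.016, -1.0, -0.001], [0.003, 0.001, -1.0]]
ft_force: [0.5, -0.3, -1.0]
gripper_width: 0.0473
```

>>> {"fn": "move_arm", "kwargs": {
  "deltas": [
    [[0.024,-0.025,0.003,0,0,0.039,255],[0.047,-0.049,0.005,0,0,0.077,255],[0.057,-0.064,0.005,0,0,0.077,255],[0.068,-0.079,0.005,0,0,0.077,255],[0.068,-0.079,0.005,0,0,0.077,255]]
  ]
}}

```text
time_s: 21.98
ee_pos: [0.6612, -0.0129, 0.1673]
eef_rot: [[0.998, -0.056, 0.004], [-0.056, -0.998, 0.002], [0.004, -0.002, -1.0]]
ft_force: [-0.9, 1.3, -0.6]
gripper_width: 0.0474
```

Run:
```python
from h import *
s=snap('top')
for c in carts(s): print(c)
st(); plan([(.6584,-.0195+.0029,.165,-3.25,255,4)]); plan([(.6584,-.0195+.0029,.105,-3.25,255,2)],v=.03)
```

```text
{'c': array([ 0.4627, -0.2513]), 'cm': array([ 0.4627, -0.2512]), 'long': np.float32(43.8), 'short': np.float32(36.3), 'yaw': np.float32(24.6)}
{'c': array([ 0.5821, -0.2705]), 'cm': array([ 0.582 , -0.2705]), 'long': np.float32(43.5), 'short': np.float32(35.7), 'yaw': np.float32(34.2)}
t 22.03 p [ 0.6605 -0.0152  0.1672] yaw -3.3 F [-1.  -0.5 -0.5] w 0.0476
[[[-0.002,0.002,0.002,-0.001,-0.003,-0.001,255],[-0.002,0.002,0.002,-0.001,-0.003,-0.001,255],[-0.002,0.002,0.002,-0.001,-0.003,-0.001,255],[-0.002,0.002,0.002,-0.001,-0.003,-0.001,255],[-0.002,0.002,0.002,-0.001,-0.003,-0.001,255]]]
[[[-0.001,0.001,0.021,-0.0,-0.001,-0.0,255],[-0.001,0.001,0.041,-0.0,-0.002,-0.001,255],[-0.002,0.002,0.062,-0.001,-0.003,-0.001,255],[-0.002,0.002,0.062,-0.001,-0.003,-0.001,255],[-0.002,0.002,0.062,-0.001,-0.003,-0.001,255]]]
```

>>> {"fn": "move_arm", "kwargs": {
  "deltas": [
    [[-0.002,0.002,0.015,-0.001,-0.003,0,255],[-0.002,0.002,0.035,-0.001,-0.003,0,255],[-0.002,0.002,0.05,-0.001,-0.003,0,255],[-0.002,0.002,0.055,-0.001,-0.003,0,255],[-0.002,0.002,0.055,-0.001,-0.003,0,255]]
  ]
}}

```text
time_s: 22.45
ee_pos: [0.6572, -0.0185, 0.1102]
eef_rot: [[0.998, -0.059, -0.003], [-0.059, -0.998, -0.001], [-0.003, 0.001, -1.0]]
ft_force: [-0.4, -0.5, -1.3]
gripper_width: 0.0474
```

>>> {"fn": "move_arm", "kwargs": {
  "deltas": [
    [[0,0,0.007,0,0,0,255],[0,0,0.014,0,0,0,255],[0,0,0.021,0,0,0,255],[0,0,0.028,0,0,0,255],[0,0,0.032,0,0,0,255]]
  ]
}}

```text
time_s: 22.87
ee_pos: [0.6567, -0.0186, 0.0771]
eef_rot: [[0.998, -0.059, -0.004], [-0.059, -0.998, -0.001], [-0.004, 0.001, -1.0]]
ft_force: [0.2, 0.1, -1.7]
gripper_width: 0.0473
```

>>> {"fn": "move_arm", "kwargs": {
  "deltas": [
    [[0,0,0.001,0,0,0,255],[0,0,0.002,0,0,0,255],[0,0,0.002,0,0,0,255],[0,0,0.002,0,0,0,70],[0,0,0.002,0,0,0,70]]
  ]
}}

```text
time_s: 23.28
ee_pos: [0.6571, -0.0185, 0.0756]
eef_rot: [[0.998, -0.059, -0.003], [-0.059, -0.998, -0.001], [-0.003, 0.001, -1.0]]
ft_force: [0.3, 0.5, -0.2]
gripper_width: 0.0622
```

>>> {"fn": "move_arm", "kwargs": {
  "deltas": [
    [[0,0,0,0,0,0,70],[0,0,0,0,0,0,70],[0,0,-0.02,0,0,0,70],[0,0,-0.05,0,0,0,60],[0,0,-0.08,0,0,0,60]]
  ]
}}

```text
time_s: 23.7
ee_pos: [0.6567, -0.0184, 0.156]
eef_rot: [[0.998, -0.059, -0.005], [-0.059, -0.998, -0.001], [-0.005, 0.001, -1.0]]
ft_force: [0.4, 0.6, 0.7]
gripper_width: 0.0651
```

Run:
```python
from h import *
st(); plan([(.56,-.15,.185,15,60),(.4627,-.2512,.155,24.6,60,1)],v=.036)
```

```text
t 23.7 p [ 0.6567 -0.0184  0.156 ] yaw -3.4 F [0.4 0.6 0.7] w 0.0651
[[[-0.018,0.027,-0.006,0.0,0.001,-0.064,60],[-0.036,0.055,-0.011,0.0,0.002,-0.128,60],[-0.053,0.082,-0.017,0.0,0.003,-0.192,60],[-0.071,0.11,-0.023,0.0,0.004,-0.257,60],[-0.089,0.137,-0.028,0.0,0.005,-0.321,60]]]
[[[-0.03,0.018,0.008,-0.0,-0.0,-0.042,60],[-0.06,0.036,0.015,-0.0,-0.0,-0.084,60],[-0.09,0.054,0.022,-0.0,-0.0,-0.126,60],[-0.12,0.073,0.03,-0.0,-0.0,-0.168,60],[-0.12,0.073,0.03,-0.0,-0.0,-0.168,60]]]
```

>>> {"fn": "move_arm", "kwargs": {
  "deltas": [
    [[-0.018,0.027,-0.006,0,0.001,-0.064,60],[-0.036,0.055,-0.011,0,0.002,-0.128,60],[-0.053,0.082,-0.017,0,0.003,-0.192,60],[-0.071,0.11,-0.023,0,0.004,-0.257,60],[-0.089,0.137,-0.028,0,0.005,-0.321,60]]
  ]
}}

```text
time_s: 24.12
ee_pos: [0.559, -0.1512, 0.1852]
eef_rot: [[0.965, 0.262, 0.001], [0.262, -0.965, -0.001], [0.001, 0.001, -1.0]]
ft_force: [0.4, -0.8, 0.6]
gripper_width: 0.0655
```

>>> {"fn": "move_arm", "kwargs": {
  "deltas": [
    [[-0.03,0.018,0.008,0,0,-0.042,60],[-0.06,0.036,0.015,0,0,-0.084,60],[-0.09,0.054,0.022,0,0,-0.126,60],[-0.115,0.07,0.03,0,0,-0.168,60],[-0.12,0.073,0.03,0,0,-0.168,60]]
  ]
}}

```text
time_s: 24.53
ee_pos: [0.4579, -0.2578, 0.1537]
eef_rot: [[0.909, 0.416, -0.003], [0.416, -0.909, -0.002], [-0.003, 0.001, -1.0]]
ft_force: [0.1, -0.5, -0.0]
gripper_width: 0.0655
```

>>> {"fn": "move_arm", "kwargs": {
  "deltas": [
    [[0,0,0,0,0,0,55],[0,0,0,0,0,0,55],[0,0,0,0,0,0,55],[0,0,0,0,0,0,55],[0,0,0,0,0,0,55]]
  ]
}}

```text
time_s: 24.95
ee_pos: [0.459, -0.2566, 0.154]
eef_rot: [[0.908, 0.418, -0.002], [0.418, -0.908, -0.002], [-0.002, 0.001, -1.0]]
ft_force: [0.4, 0.5, 0.0]
gripper_width: 0.0671
```

Run:
```python
from h import *
st(); d=snap('side'); plan([(.4627,-.2512,.05,24.6,60,1)],v=.026)
# cartridge B still there? white pixels around predicted place in side view
a=proj(d,[.4627,-.2512,.03]); i=d['image'][int(a[1])-25:int(a[1])+26,int(a[0])-25:int(a[0])+26].astype(int)
m=(i.min(2)>150); vv,uu=np.nonzero(m); print(a,len(uu),uu.mean()-25,vv.mean()-25)
```

```text
t 24.95 p [ 0.459  -0.2566  0.154 ] yaw 24.7 F [0.4 0.5 0. ] w 0.0671
[[[0.001,-0.001,0.021,0.0,0.001,0.0,60],[0.002,-0.001,0.042,0.0,0.001,0.001,60],[0.004,-0.002,0.062,0.0,0.002,0.001,60],[0.005,-0.003,0.083,0.001,0.002,0.001,60],[0.006,-0.004,0.104,0.001,0.003,0.002,60]]]
[[[0.0,0.0,0.0,0.0,-0.0,0.0,60],[0.0,0.0,0.0,0.0,-0.0,0.0,60],[0.0,0.0,0.0,0.0,-0.0,0.0,60],[0.0,0.0,0.0,0.0,-0.0,0.0,60],[0.0,0.0,0.0,0.0,-0.0,0.0,60]]]
[249.97618319 271.88337973] 187 -0.9518716577540118 -9.67379679144385
```

Cartridge B is in place. I descend and grip.

>>> {"fn": "move_arm", "kwargs": {
  "deltas": [
    [[0.004,-0.003,0.015,0,0.001,0,55],[0.006,-0.004,0.035,0,0.002,0,55],[0.006,-0.004,0.06,0,0.003,0,55],[0.006,-0.004,0.09,0,0.003,0,55],[0.006,-0.004,0.104,0,0.003,0,55]]
  ]
}}

```text
time_s: 25.42
ee_pos: [0.4614, -0.2496, 0.047]
eef_rot: [[0.908, 0.419, -0.002], [0.419, -0.908, 0.001], [-0.001, -0.002, -1.0]]
ft_force: [-0.6, -0.9, -1.0]
gripper_width: 0.0668
```

>>> {"fn": "move_arm", "kwargs": {
  "deltas": [
    [[0,0,0,0,0,0,255],[0,0,0,0,0,0,255],[0,0,0,0,0,0,255],[0,0,0,0,0,0,255],[0,0,0,0,0,0,255]]
  ],
  "grip_force": 50
}}

```text
time_s: 25.83
ee_pos: [0.4622, -0.25, 0.0481]
eef_rot: [[0.908, 0.419, -0.0], [0.419, -0.908, 0.0], [-0.0, -0.0, -1.0]]
ft_force: [0.1, -0.1, -0.5]
gripper_width: 0.0472
```

>>> {"fn": "move_arm", "kwargs": {
  "deltas": [
    [[0,0,-0.02,0,0,0,255],[0,0,-0.05,0,0,0,255],[0,0,-0.085,0,0,0,255],[0,0,-0.115,0,0,0,255],[0,0,-0.13,0,0,0,255]]
  ]
}}

```text
time_s: 26.25
ee_pos: [0.4637, -0.2504, 0.1829]
eef_rot: [[0.908, 0.419, 0.004], [0.419, -0.908, -0.003], [0.003, 0.005, -1.0]]
ft_force: [0.3, -0.9, -1.0]
gripper_width: 0.0473
```

Run:
```python
from h import *
st(); q=(.6556,-.0695)
plan([(.52,-.16,.18,5,255),(q[0]-.015,q[1]-.01,.168,-3.25,255),(q[0],q[1]+.002,.165,-3.25,255,3)],v=.034)
```

```text
t 26.25 p [ 0.4637 -0.2504  0.1829] yaw 24.8 F [ 0.3 -0.9 -1. ] w 0.0473
[[[0.022,-0.015,0.001,0.001,-0.001,0.086,255],[0.044,-0.029,0.001,0.002,-0.002,0.172,255],[0.067,-0.044,0.002,0.003,-0.003,0.259,255],[0.089,-0.058,0.003,0.004,-0.004,0.345,255],[0.118,-0.063,0.005,0.004,-0.004,0.374,255]]]
[[[0.025,-0.015,0.002,0.0,0.0,0.029,255],[0.05,-0.029,0.005,0.0,0.0,0.058,255],[0.075,-0.044,0.007,0.0,0.0,0.086,255],[0.1,-0.059,0.01,0.0,0.0,0.115,255],[0.116,-0.07,0.013,0.0,0.0,0.115,255]]]
[[[0.0,0.0,0.0,0.0,0.0,0.0,255],[0.0,0.0,0.0,0.0,0.0,0.0,255],[0.0,0.0,0.0,0.0,0.0,0.0,255],[0.0,0.0,0.0,0.0,0.0,0.0,255],[0.0,0.0,0.0,0.0,0.0,0.0,255]]]
```

>>> {"fn": "move_arm", "kwargs": {
  "deltas": [
    [[0.022,-0.015,0.001,0,-0.001,0.086,255],[0.044,-0.029,0.001,0.002,-0.002,0.172,255],[0.067,-0.044,0.002,0.003,-0.003,0.259,255],[0.089,-0.058,0.003,0.004,-0.004,0.345,255],[0.118,-0.063,0.005,0.004,-0.004,0.374,255]]
  ]
}}

```text
time_s: 26.67
ee_pos: [0.5446, -0.1421, 0.1792]
eef_rot: [[0.999, 0.054, 0.001], [0.054, -0.999, -0.002], [0.0, 0.002, -1.0]]
ft_force: [1.1, -2.0, -1.4]
gripper_width: 0.0475
```

>>> {"fn": "move_arm", "kwargs": {
  "deltas": [
    [[0.025,-0.015,0.002,0,0,0.029,255],[0.05,-0.029,0.005,0,0,0.058,255],[0.075,-0.044,0.007,0,0,0.086,255],[0.1,-0.059,0.01,0,0,0.115,255],[0.114,-0.069,0.013,0,0,0.115,255]]
  ]
}}

```text
time_s: 27.08
ee_pos: [0.6568, -0.0648, 0.1667]
eef_rot: [[0.998, -0.062, 0.002], [-0.062, -0.998, -0.001], [0.002, 0.0, -1.0]]
ft_force: [0.2, -0.1, -1.0]
gripper_width: 0.0474
```

>>> {"fn": "move_arm", "kwargs": {
  "deltas": [
    [[0,0,0,0,0,0,255],[0,0,0,0,0,0,255],[0,0,0,0,0,0,255],[0,0,0,0,0,0,255],[0,0,0,0,0,0,255]]
  ]
}}

```text
time_s: 27.5
ee_pos: [0.6564, -0.0662, 0.1672]
eef_rot: [[0.998, -0.063, 0.003], [-0.063, -0.998, -0.002], [0.003, 0.001, -1.0]]
ft_force: [-0.5, -0.7, -1.5]
gripper_width: 0.0473
```

Run:
```python
from h import *
d=snap('side'); s=snap('top')
for c in carts(s): print(c)
st(); plan([(.6556,-.0682,.112,-3.25,255,2)],v=.022)
b=cv2.resize(d['image'][120:270,230:380,::-1],None,fx=4,fy=4,interpolation=cv2.INTER_CUBIC); cv2.imwrite('pics/p2.png',b)
```

```text
{'c': array([ 0.582 , -0.2704]), 'cm': array([ 0.582 , -0.2705]), 'long': np.float32(43.2), 'short': np.float32(35.9), 'yaw': np.float32(34.7)}
t 27.6 p [ 0.6565 -0.0658  0.1671] yaw -3.6 F [ 0.1 -0.8 -1.6] w 0.0471
[[[-0.0,0.001,0.018,0.0,-0.001,-0.002,255],[-0.001,0.002,0.037,0.001,-0.002,-0.004,255],[-0.001,0.002,0.055,0.001,-0.003,-0.006,255],[-0.001,0.002,0.055,0.001,-0.003,-0.006,255],[-0.001,0.002,0.055,0.001,-0.003,-0.006,255]]]
```

View pics/p2.png

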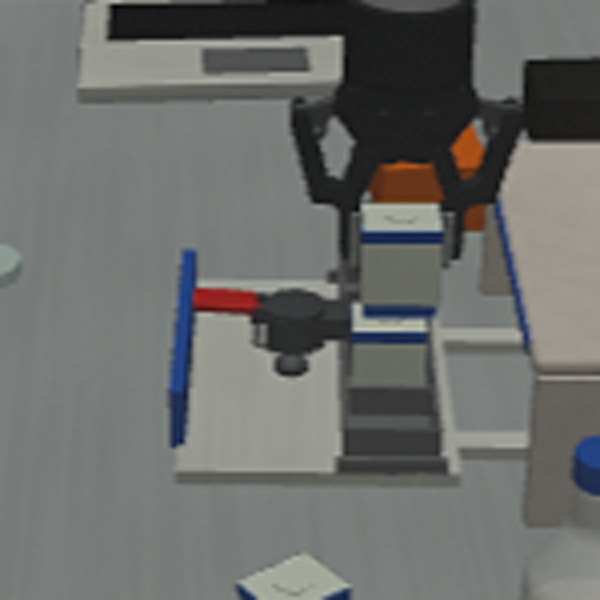

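The first cartridge stands home in pocket 1 (390,345), the lever is level (190–260,300), and the second is held upright above its pocket. I lower it.

>>> {"fn": "move_arm", "kwargs": {
  "deltas": [
    [[-0.001,0.002,0.018,0,-0.002,-0.004,255],[-0.001,0.002,0.037,0,-0.003,-0.006,255],[-0.001,0.002,0.055,0,-0.003,-0.006,255],[-0.001,0.002,0.055,0,-0.003,-0.006,255],[-0.001,0.002,0.055,0,-0.003,-0.006,255]]
  ]
}}

```text
time_s: 28.02
ee_pos: [0.6549, -0.0682, 0.1118]
eef_rot: [[0.998, -0.057, -0.002], [-0.057, -0.998, -0.001], [-0.002, 0.001, -1.0]]
ft_force: [0.3, 0.3, 0.4]
gripper_width: 0.0473
```

>>> {"fn": "move_arm", "kwargs": {
  "deltas": [
    [[0,0,0.007,0,0,0,255],[0,0,0.014,0,0,0,255],[0,0,0.021,0,0,0,255],[0,0,0.028,0,0,0,255],[0,0,0.033,0,0,0,255]]
  ]
}}

```text
time_s: 28.43
ee_pos: [0.6546, -0.0683, 0.0779]
eef_rot: [[0.998, -0.057, -0.003], [-0.057, -0.998, -0.001], [-0.002, 0.001, -1.0]]
ft_force: [0.3, 1.2, -1.5]
gripper_width: 0.0474
```

>>> {"fn": "move_arm", "kwargs": {
  "deltas": [
    [[0,0,0.001,0,0,0,255],[0,0,0.0015,0,0,0,255],[0,0,0.0015,0,0,0,255],[0,0,0.0015,0,0,0,70],[0,0,0.0015,0,0,0,70]]
  ]
}}

```text
time_s: 28.85
ee_pos: [0.6549, -0.0682, 0.0769]
eef_rot: [[0.998, -0.057, -0.002], [-0.057, -0.998, -0.001], [-0.002, 0.001, -1.0]]
ft_force: [-0.1, 0.3, -0.3]
gripper_width: 0.0619
```

>>> {"fn": "move_arm", "kwargs": {
  "deltas": [
    [[0,0,0,0,0,0,70],[0,0,0,0,0,0,70],[0,0,-0.02,0,0,0,70],[0,0,-0.05,0,0,0,65],[0,0,-0.085,0,0,0,65]]
  ]
}}

```text
time_s: 29.27
ee_pos: [0.654, -0.0681, 0.1614]
eef_rot: [[0.998, -0.057, -0.005], [-0.057, -0.998, -0.001], [-0.005, 0.001, -1.0]]
ft_force: [1.1, 0.2, 1.2]
gripper_width: 0.0638
```

Run:
```python
from h import *
st(); plan([(.60,-.16,.185,20,65),(.582,-.2705,.155,34.5,65,4)],v=.034)
```

```text
t 29.27 p [ 0.654  -0.0681  0.1614] yaw -3.3 F [1.1 0.2 1.2] w 0.0638
[[[-0.012,0.024,-0.006,-0.0,0.001,-0.102,65],[-0.024,0.047,-0.012,-0.0,0.002,-0.203,65],[-0.037,0.071,-0.017,-0.0,0.004,-0.305,65],[-0.049,0.095,-0.023,-0.0,0.005,-0.406,65],[-0.052,0.123,-0.016,-0.0,0.005,-0.47,65]]]
[[[-0.015,0.024,0.008,0.0,0.0,-0.063,65],[-0.03,0.047,0.015,0.0,0.0,-0.127,65],[-0.046,0.071,0.022,0.0,0.0,-0.19,65],[-0.046,0.071,0.022,0.0,0.0,-0.19,65],[-0.046,0.071,0.022,0.0,0.0,-0.19,65]]]
[[[0.0,0.0,0.0,0.0,0.0,0.0,65],[0.0,0.0,0.0,0.0,0.0,0.0,65],[0.0,0.0,0.0,0.0,0.0,0.0,65],[0.0,0.0,0.0,0.0,0.0,0.0,65],[0.0,0.0,0.0,0.0,0.0,0.0,65]]]
```

>>> {"fn": "move_arm", "kwargs": {
  "deltas": [
    [[-0.012,0.024,-0.006,0,0.001,-0.102,65],[-0.024,0.047,-0.012,0,0.002,-0.203,65],[-0.037,0.071,-0.017,0,0.004,-0.305,65],[-0.049,0.095,-0.023,0,0.005,-0.406,65],[-0.052,0.123,-0.016,0,0.005,-0.47,65]]
  ]
}}

```text
time_s: 29.68
ee_pos: [0.595, -0.1883, 0.1807]
eef_rot: [[0.913, 0.407, 0.004], [0.407, -0.913, -0.001], [0.003, 0.003, -1.0]]
ft_force: [0.7, 0.1, 0.9]
gripper_width: 0.0639
```

>>> {"fn": "move_arm", "kwargs": {
  "deltas": [
    [[-0.015,0.024,0.008,0,0,-0.063,65],[-0.03,0.047,0.015,0,0,-0.127,65],[-0.044,0.068,0.022,0,0,-0.19,65],[-0.046,0.071,0.022,0,0,-0.19,65],[-0.046,0.071,0.022,0,0,-0.19,65]]
  ]
}}

```text
time_s: 30.1
ee_pos: [0.581, -0.2744, 0.1582]
eef_rot: [[0.822, 0.569, 0.003], [0.569, -0.822, -0.001], [0.001, 0.003, -1.0]]
ft_force: [-0.0, 0.4, 0.2]
gripper_width: 0.0636
```

Run:
```python
from h import *
d=snap('side'); st(); plan([(.582,-.2705,.05,34.5,65,1)],v=.026)
a=proj(d,[.582,-.2705,.03]); i=d['image'][int(a[1])-25:int(a[1])+26,int(a[0])-25:int(a[0])+26].astype(int)
m=(i.min(2)>150); vv,uu=np.nonzero(m); print(a,len(uu),uu.mean()-25,vv.mean()-25)
```

```text
t 30.15 p [ 0.5819 -0.2721  0.1587] yaw 34.8 F [-0.4  0.4  1. ] w 0.0636
[[[0.0,-0.0,0.022,0.001,-0.001,0.001,65],[0.0,-0.001,0.043,0.001,-0.001,0.002,65],[0.0,-0.001,0.065,0.002,-0.002,0.003,65],[0.001,-0.001,0.087,0.002,-0.002,0.004,65],[0.001,-0.002,0.109,0.003,-0.003,0.005,65]]]
[[[0.0,0.0,0.0,-0.0,0.0,0.0,65],[0.0,0.0,0.0,-0.0,0.0,0.0,65],[0.0,0.0,0.0,-0.0,0.0,0.0,65],[0.0,0.0,0.0,-0.0,0.0,0.0,65],[0.0,0.0,0.0,-0.0,0.0,0.0,65]]]
[304.08478572 275.97773142] 199 -1.1959798994974875 -9.512562814070352
```

>>> {"fn": "move_arm", "kwargs": {
  "deltas": [
    [[0.001,-0.001,0.022,0.001,-0.001,0.005,65],[0.001,-0.001,0.045,0.002,-0.002,0.005,65],[0.001,-0.001,0.07,0.003,-0.003,0.005,65],[0.001,-0.001,0.095,0.003,-0.003,0.005,65],[0.001,-0.001,0.108,0.003,-0.003,0.005,65]]
  ]
}}

```text
time_s: 30.57
ee_pos: [0.5821, -0.2685, 0.0485]
eef_rot: [[0.823, 0.568, -0.002], [0.568, -0.823, 0.002], [-0.001, -0.003, -1.0]]
ft_force: [1.1, 0.3, -0.3]
gripper_width: 0.0636
```

>>> {"fn": "move_arm", "kwargs": {
  "deltas": [
    [[0,0,0,0,0,0,255],[0,0,0,0,0,0,255],[0,0,0,0,0,0,255],[0,0,0,0,0,0,255],[0,0,0,0,0,0,255]]
  ],
  "grip_force": 50
}}

```text
time_s: 30.98
ee_pos: [0.5829, -0.2686, 0.0499]
eef_rot: [[0.823, 0.568, -0.001], [0.568, -0.823, 0.001], [-0.0, -0.001, -1.0]]
ft_force: [-0.4, 0.1, 0.2]
gripper_width: 0.0469
```

>>> {"fn": "move_arm", "kwargs": {
  "deltas": [
    [[0,0,-0.02,0,0,0,255],[0,0,-0.05,0,0,0,255],[0,0,-0.085,0,0,0,255],[0,0,-0.115,0,0,0,255],[0,0,-0.13,0,0,0,255]]
  ]
}}

```text
time_s: 31.4
ee_pos: [0.5846, -0.269, 0.1853]
eef_rot: [[0.823, 0.568, 0.005], [0.568, -0.823, -0.002], [0.003, 0.004, -1.0]]
ft_force: [0.8, 1.0, 0.6]
gripper_width: 0.0473
```

Run:
```python
from h import *
st(); q=(.666,.1143)
plan([(.6,-.1,.185,0,255),(.64,.06,.18,-3.25,255),(q[0],q[1]+.001,.168,-3.25,255,3)],v=.034)
```

```text
t 31.4 p [ 0.5846 -0.269   0.1853] yaw 34.6 F [0.8 1.  0.6] w 0.0473
[[[0.018,-0.022,0.0,0.001,-0.001,0.101,255],[0.036,-0.043,0.0,0.001,-0.001,0.201,255],[0.054,-0.065,0.0,0.002,-0.002,0.302,255],[0.072,-0.087,0.0,0.002,-0.003,0.403,255],[0.091,-0.109,0.0,0.003,-0.003,0.503,255]]]
[[[0.005,-0.028,0.0,0.001,-0.001,0.101,255],[0.017,-0.059,0.001,0.001,-0.001,0.112,255],[0.028,-0.09,0.002,0.001,-0.001,0.123,255],[0.039,-0.121,0.003,0.001,-0.001,0.135,255],[0.05,-0.152,0.004,0.001,-0.001,0.146,255]]]
[[[0.007,-0.032,0.001,0.0,0.0,0.011,255],[0.018,-0.061,0.007,0.0,0.0,0.011,255],[0.03,-0.089,0.013,0.0,0.0,0.011,255],[0.03,-0.089,0.013,0.0,0.0,0.011,255],[0.03,-0.089,0.013,0.0,0.0,0.011,255]]]
[[[0.0,0.0,0.0,0.0,0.0,0.0,255],[0.0,0.0,0.0,0.0,0.0,0.0,255],[0.0,0.0,0.0,0.0,0.0,0.0,255],[0.0,0.0,0.0,0.0,0.0,0.0,255],[0.0,0.0,0.0,0.0,0.0,0.0,255]]]
```

>>> {"fn": "move_arm", "kwargs": {
  "deltas": [
    [[0.018,-0.022,0,0,-0.001,0.101,255],[0.036,-0.043,0,0.001,-0.001,0.201,255],[0.054,-0.065,0,0.002,-0.002,0.302,255],[0.072,-0.087,0,0.002,-0.003,0.403,255],[0.091,-0.109,0,0.003,-0.003,0.503,255]]
  ]
}}

```text
time_s: 31.82
ee_pos: [0.5976, -0.1265, 0.1861]
eef_rot: [[0.995, 0.095, 0.002], [0.095, -0.995, -0.001], [0.002, 0.001, -1.0]]
ft_force: [0.5, -0.6, -0.8]
gripper_width: 0.0472
```

>>> {"fn": "move_arm", "kwargs": {
  "deltas": [
    [[0.005,-0.028,0,0,0,0.101,255],[0.017,-0.059,0,0,0,0.112,255],[0.028,-0.09,0,0,0,0.123,255],[0.039,-0.121,0,0,0,0.135,255],[0.05,-0.152,0,0,0,0.146,255]]
  ]
}}

```text
time_s: 32.23
ee_pos: [0.6333, 0.0311, 0.1871]
eef_rot: [[0.999, -0.052, 0.004], [-0.052, -0.999, -0.001], [0.004, 0.001, -1.0]]
ft_force: [0.5, 0.8, -0.4]
gripper_width: 0.0474
```

>>> {"fn": "move_arm", "kwargs": {
  "deltas": [
    [[0.007,-0.032,0.001,0,0,0.011,255],[0.018,-0.061,0.007,0,0,0.011,255],[0.028,-0.085,0.013,0,0,0.011,255],[0.028,-0.087,0.013,0,0,0.011,255],[0.028,-0.087,0.013,0,0,0.011,255]]
  ]
}}

```text
time_s: 32.65
ee_pos: [0.6656, 0.1191, 0.1743]
eef_rot: [[0.998, -0.059, 0.003], [-0.059, -0.998, 0.0], [0.003, -0.001, -1.0]]
ft_force: [-0.2, 0.3, -0.9]
gripper_width: 0.0472
```

Run:
```python
from h import *
d=snap('side'); st(); plan([(.666,.1154,.113,-3.25,255,2)],v=.022)
```

```text
t 32.7 p [0.6658 0.117  0.1745] yaw -3.5 F [-0.1 -0.9 -1.1] w 0.0473
[[[0.0,0.001,0.021,0.0,-0.001,-0.002,255],[0.0,0.001,0.041,0.0,-0.003,-0.003,255],[0.0,0.002,0.062,0.001,-0.004,-0.005,255],[0.0,0.002,0.062,0.001,-0.004,-0.005,255],[0.0,0.002,0.062,0.001,-0.004,-0.005,255]]]
```

>>> {"fn": "move_arm", "kwargs": {
  "deltas": [
    [[0,0.001,0.021,0,-0.001,-0.002,255],[0.001,0.002,0.041,0,-0.003,-0.004,255],[0.001,0.002,0.06,0,-0.004,-0.004,255],[0.001,0.002,0.062,0,-0.004,-0.004,255],[0.001,0.002,0.062,0,-0.004,-0.004,255]]
  ]
}}

```text
time_s: 33.12
ee_pos: [0.6666, 0.1131, 0.1122]
eef_rot: [[0.998, -0.059, -0.001], [-0.059, -0.998, -0.002], [-0.001, 0.002, -1.0]]
ft_force: [-0.4, -0.6, -0.5]
gripper_width: 0.0474
```

>>> {"fn": "move_arm", "kwargs": {
  "deltas": [
    [[0,0,0.007,0,0,0,255],[0,0,0.014,0,0,0,255],[0,0,0.021,0,0,0,255],[0,0,0.028,0,0,0,255],[0,0,0.032,0,0,0,255]]
  ]
}}

```text
time_s: 33.53
ee_pos: [0.6684, 0.1154, 0.0835]
eef_rot: [[0.998, -0.059, 0.004], [-0.059, -0.998, 0.001], [0.004, -0.002, -1.0]]
ft_force: [-4.0, 5.6, 32.5]
gripper_width: 0.0476
```

Run:
```python
from h import *
d=snap('side'); st()
b=cv2.resize(d['image'][120:270,230:380,::-1],None,fx=4,fy=4,interpolation=cv2.INTER_CUBIC); cv2.imwrite('pics/p3.png',b)
```

```text
t 33.58 p [0.6685 0.1155 0.0834] yaw -3.3 F [-1.4  3.8 18.7] w 0.0473
```

View pics/p3.png

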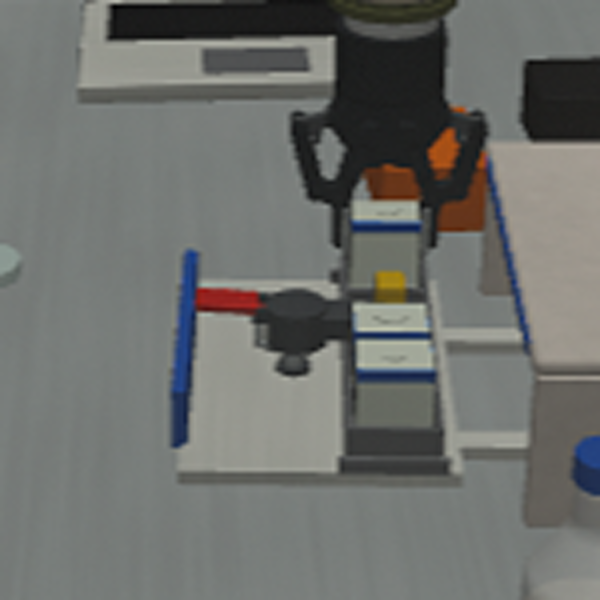

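Run:
```python
from h import *
d=snap('side')
f=lambda P:np.round((proj(d,P)-[230,120])*4,1)
print('p0 near edge top',f([.6556,-.0695-.02,.088]),'p1',f([.6584,-.0195-.02,.088]))
for z in (.088,.092,.0936,.098): print(z,'p3 near',f([.666,.1143-.02,z]),'far',f([.666,.1143+.02,z]))
i=d['image'][120:270,230:380,::-1]; b=cv2.resize(i,None,fx=4,fy=4,interpolation=cv2.INTER_CUBIC).astype(int)
for c,r in((394,range(335,385,2)),(390,range(302,345,2)),(375,range(192,240,2)),(400,range(192,240,2))): print(c,r[0],[tuple(b[k,c]) [0]-b[k,c,2] for k in r],[int(b[k,c].mean()) for k in r])
```

```text
p0 near edge top [398.  364.2] p1 [393.8 324.8]
0.088 p3 near [383.9 231.4] far [378.1 206.6]
0.092 p3 near [384.1 226.3] far [378.3 201.5]
0.0936 p3 near [384.2 224.2] far [378.4 199.5]
0.098 p3 near [384.4 218.5] far [378.6 193.8]
394 335 [np.int64(70), np.int64(55), np.int64(25), np.int64(-6), np.int64(-17), np.int64(-11), np.int64(-9), np.int64(-8), np.int64(-8), np.int64(-9), np.int64(-9), np.int64(-8), np.int64(-8), np.int64(-7), np.int64(-14), np.int64(-17), np.int64(9), np.int64(44), np.int64(57), np.int64(50), np.int64(51), np.int64(51), np.int64(43), np.int64(30), np.int64(11)] [41, 58, 104, 156, 176, 164, 162, 161, 162, 163, 155, 146, 141, 142, 155, 168, 157, 129, 89, 58, 42, 48, 56, 68, 87]
390 302 [np.int64(-62), np.int64(-27), np.int64(1), np.int64(-2), np.int64(-9), np.int64(-9), np.int64(-9), np.int64(-10), np.int64(-9), np.int64(-7), np.int64(-7), np.int64(-8), np.int64(-10), np.int64(-20), np.int64(-6), np.int64(36), np.int64(66), np.int64(64), np.int64(41), np.int64(9), np.int64(-15), np.int64(-14)] [95, 139, 171, 169, 162, 161, 161, 164, 159, 143, 138, 151, 168, 1
[... 266 characters left out ...]
), np.int64(79), np.int64(72), np.int64(61), np.int64(64), np.int64(51), np.int64(21), np.int64(-5), np.int64(-8), np.int64(-7)] [43, 40, 32, 51, 94, 139, 156, 163, 164, 157, 147, 145, 160, 157, 132, 96, 68, 48, 41, 53, 78, 101, 108, 111]
400 192 [np.int64(-78), np.int64(-80), np.int64(-87), np.int64(-76), np.int64(-49), np.int64(-20), np.int64(-9), np.int64(-4), np.int64(-4), np.int64(-7), np.int64(-8), np.int64(-13), np.int64(-23), np.int64(-5), np.int64(45), np.int64(80), np.int64(70), np.int64(57), np.int64(62), np.int64(51), np.int64(25), np.int64(0), np.int64(-6), np.int64(-8)] [59, 57, 47, 63, 104, 144, 159, 161, 151, 144, 150, 158, 166, 156, 131, 94, 67, 47, 42, 54, 75, 97, 107, 112]
```

The white/blue edge of the third cartridge is at row ~219 where seated would be ~236, so it rides about 13 mm high, with its shoulder on the pocket rim. I lift it slightly, shift +y by 2–3 mm and retry.

>>> {"fn": "move_arm", "kwargs": {
  "deltas": [
    [[0,0,-0.007,0,0,0,255],[0,0,-0.014,0,0,0,255],[-0.002,0,-0.014,-0.002,0,0,255],[-0.002,0,-0.014,-0.002,0,0,255],[-0.002,0,-0.014,-0.002,0,0,255]]
  ]
}}

```text
time_s: 34.05
ee_pos: [0.6659, 0.1153, 0.0969]
eef_rot: [[0.998, -0.058, 0.003], [-0.058, -0.998, -0.001], [0.003, 0.001, -1.0]]
ft_force: [0.2, -0.3, -1.5]
gripper_width: 0.0472
```

```bash
cat >> h.py <<'E'
def top3(d,c=(375,388,400)):
    b=cv2.resize(d['image'][120:270,230:380,::-1],None,fx=4,fy=4,interpolation=cv2.INTER_CUBIC).astype(float)
    for k in c:
        g=b[180:250,k].mean(1); w=g[:].copy(); lo=int(np.argmax(w>140)); print(k,'white/blue row',180+lo+int(np.argmax(w[lo:]<110)))
E
python3 - <<'E'
from h import *
d=snap('side'); st(); top3(d); plan([(.666,.1165,.097,-3.25,255,2)])
g=cv2.resize(d['image'][120:270,230:380],None,fx=4,fy=4,interpolation=cv2.INTER_CUBIC)
for r in (205,240): print(r,[int(x) for x in g[r,335:440:4].mean(1)])
E
```

```text
t 34.1 p [0.6659 0.1152 0.0968] yaw -3.3 F [ 0.2  0.6 -1.4] w 0.0471
375 white/blue row 204
388 white/blue row 204
400 white/blue row 204
[[[0.0,-0.001,-0.0,0.001,-0.003,-0.002,255],[0.0,-0.001,-0.0,0.001,-0.003,-0.002,255],[0.0,-0.001,-0.0,0.001,-0.003,-0.002,255],[0.0,-0.001,-0.0,0.001,-0.003,-0.002,255],[0.0,-0.001,-0.0,0.001,-0.003,-0.002,255]]]
205 [32, 66, 73, 59, 66, 72, 68, 68, 68, 69, 69, 69, 68, 68, 67, 67, 66, 66, 66, 67, 65, 62, 68, 52, 31, 42, 58]
240 [121, 109, 90, 76, 98, 111, 107, 108, 108, 108, 108, 108, 108, 108, 109, 109, 108, 109, 110, 107, 100, 100, 110, 122, 125, 123, 119]
```

>>> {"fn": "move_arm", "kwargs": {
  "deltas": [
    [[0,-0.0015,0.002,0,-0.002,0,255],[0,-0.0015,0.006,0,-0.002,0,255],[0,-0.0015,0.01,0,-0.002,0,255],[0,-0.0015,0.013,0,-0.002,0,255],[0,-0.0015,0.015,0,-0.002,0,255]]
  ]
}}

```text
time_s: 34.52
ee_pos: [0.6657, 0.1167, 0.0809]
eef_rot: [[0.998, -0.058, -0.0], [-0.058, -0.998, -0.001], [0.0, 0.001, -1.0]]
ft_force: [0.7, -0.5, -1.9]
gripper_width: 0.0474
```

>>> {"fn": "move_arm", "kwargs": {
  "deltas": [
    [[0,0,0.002,0,0,0,255],[0,0,0.004,0,0,0,255],[0,0,0.006,0,0,0,255],[0,0,0.007,0,0,0,255],[0,0,0.007,0,0,0,255]]
  ]
}}

```text
time_s: 34.93
ee_pos: [0.6664, 0.1166, 0.0752]
eef_rot: [[0.998, -0.059, 0.002], [-0.059, -0.998, -0.001], [0.002, 0.001, -1.0]]
ft_force: [-2.5, -2.1, 8.6]
gripper_width: 0.0473
```

Run:
```python
from h import *
d=snap('side'); st(); top3(d)
```

```text
t 34.98 p [0.6664 0.1166 0.0752] yaw -3.4 F [-2.1 -1.6  8.2] w 0.0472
375 white/blue row 232
388 white/blue row 231
400 white/blue row 232
```

>>> {"fn": "move_arm", "kwargs": {
  "deltas": [
    [[0,0,0,0,0,0,70],[0,0,0,0,0,0,70],[0,0,0,0,0,0,70],[0,0,0,0,0,0,70],[0,0,0,0,0,0,70]]
  ]
}}

```text
time_s: 35.4
ee_pos: [0.6663, 0.1166, 0.075]
eef_rot: [[0.998, -0.059, 0.001], [-0.059, -0.998, -0.001], [0.001, 0.001, -1.0]]
ft_force: [-0.2, -0.2, -0.1]
gripper_width: 0.0622
```

>>> {"fn": "move_arm", "kwargs": {
  "deltas": [
    [[0,0,-0.015,0,0,0,70],[0,0,-0.04,0,0,0,70],[0,0,-0.075,0,0,0,70],[0,0,-0.095,0,0,0,120],[0,0,-0.1,0,0,0,255]]
  ]
}}

```text
time_s: 35.82
ee_pos: [0.6678, 0.1177, 0.1809]
eef_rot: [[0.998, -0.059, 0.008], [-0.059, -0.998, 0.0], [0.008, -0.001, -1.0]]
ft_force: [-1.2, 0.1, 0.5]
gripper_width: 0.0392
```

Run:
```python
from h import *
d=snap('side'); st(); top3(d); lever(d)
b=cv2.resize(d['image'][120:270,230:380,::-1],None,fx=4,fy=4,interpolation=cv2.INTER_CUBIC).astype(float)
for k,r in ((394,340),(390,304)):
    g=b[r:r+45,k].mean(1); lo=int(np.argmax(g>140)); print(k,r+lo+int(np.argmax(g[lo:]<110)))
cv2.imwrite('pics/p4.png',b)
```

```text
t 35.87 p [0.6675 0.1174 0.1797] yaw -3.4 F [ 0.9  0.2 -0.1] w 0.0314
375 white/blue row 238
388 white/blue row 239
400 white/blue row 239
lever end 278 [0.5312 0.028  0.0729]
lever end 294 [0.574  0.028  0.0688]
plate u 273 329 288.73
394 370
390 332[ WARN:0@1.046] global loadsave.cpp:1063 imwrite_ Unsupported depth image for selected encoder is fallbacked to CV_8U.
```

View pics/p4.png

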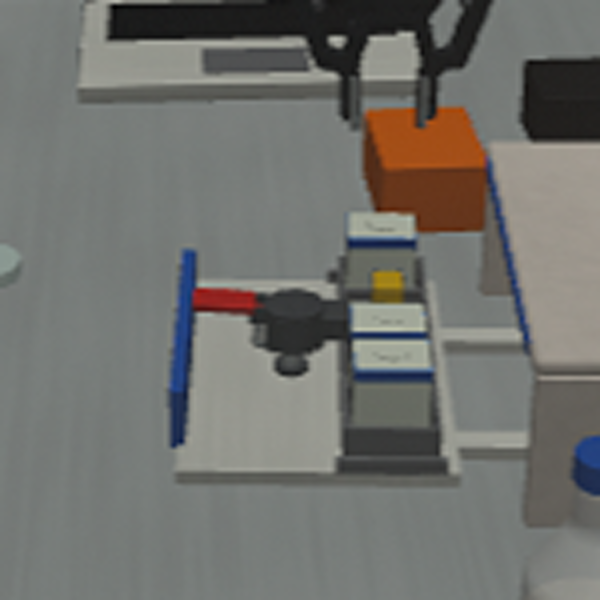

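All three cartridges are seated: the white/blue rows are 239, 332 and 370, matching predictions within about 2 px. The lever is level and the shuttle is still out. Now the final press.

Run:
```python
from h import *
plan([(.47,.036,.2,-93.25,255,2)],v=.034,w=6.8); print()
```

```text
[[[-0.014,0.007,-0.002,-0.0,-0.0,0.112,255],[-0.027,0.013,-0.003,-0.001,-0.001,0.224,255],[-0.041,0.02,-0.005,-0.001,-0.001,0.336,255],[-0.055,0.027,-0.006,-0.002,-0.001,0.448,255],[-0.069,0.033,-0.008,-0.002,-0.002,0.56,255]]]
[[[-0.008,0.013,-0.002,-0.0,-0.0,0.112,255],[-0.016,0.026,-0.003,-0.001,-0.001,0.224,255],[-0.024,0.039,-0.005,-0.001,-0.001,0.336,255],[-0.032,0.052,-0.006,-0.002,-0.001,0.448,255],[-0.041,0.065,-0.008,-0.002,-0.002,0.56,255]]]
[[[-0.0,0.015,-0.001,-0.0,-0.0,0.112,255],[-0.0,0.031,-0.003,-0.001,-0.001,0.224,255],[-0.0,0.046,-0.004,-0.001,-0.001,0.336,255],[-0.0,0.061,-0.006,-0.002,-0.001,0.448,255],[-0.0,0.061,-0.006,-0.002,-0.001,0.448,255]]]
[[[0.0,0.0,0.0,0.0,0.0,0.0,255],[0.0,0.0,0.0,0.0,0.0,0.0,255],[0.0,0.0,0.0,0.0,0.0,0.0,255],[0.0,0.0,0.0,0.0,0.0,0.0,255],[0.0,0.0,0.0,0.0,0.0,0.0,255]]]
```

>>> {"fn": "move_arm", "kwargs": {
  "deltas": [
    [[-0.014,0.007,-0.002,0,0,0.112,255],[-0.027,0.013,-0.003,-0.001,-0.001,0.224,255],[-0.041,0.02,-0.005,-0.001,-0.001,0.336,255],[-0.055,0.027,-0.006,-0.002,-0.001,0.448,255],[-0.069,0.033,-0.008,-0.002,-0.002,0.56,255]]
  ]
}}

```text
time_s: 36.28
ee_pos: [0.5954, 0.0879, 0.1864]
eef_rot: [[0.811, -0.585, 0.003], [-0.585, -0.811, -0.002], [0.003, -0.0, -1.0]]
ft_force: [-0.5, -0.8, 0.7]
gripper_width: -0.0002
```

>>> {"fn": "move_arm", "kwargs": {
  "deltas": [
    [[-0.008,0.013,-0.002,0,0,0.112,255],[-0.016,0.026,-0.003,0,0,0.224,255],[-0.024,0.039,-0.005,0,0,0.336,255],[-0.032,0.052,-0.006,0,0,0.448,255],[-0.041,0.065,-0.008,0,0,0.56,255]]
  ]
}}

```text
time_s: 36.7
ee_pos: [0.5229, 0.0586, 0.1936]
eef_rot: [[0.371, -0.928, 0.001], [-0.928, -0.371, -0.002], [0.002, -0.001, -1.0]]
ft_force: [0.2, -0.7, 0.1]
gripper_width: -0.0001
```

>>> {"fn": "move_arm", "kwargs": {
  "deltas": [
    [[0,0.015,-0.001,0,0,0.112,255],[0,0.031,-0.003,0,0,0.224,255],[0,0.046,-0.004,0,0,0.336,255],[0,0.061,-0.006,0,0,0.448,255],[0,0.061,-0.006,0,0,0.448,255]]
  ]
}}

```text
time_s: 37.12
ee_pos: [0.4642, 0.0349, 0.1993]
eef_rot: [[-0.075, -0.997, 0.0], [-0.997, 0.075, -0.003], [0.003, -0.0, -1.0]]
ft_force: [0.9, -0.7, 0.7]
gripper_width: 0.0004
```

Run:
```python
from h import *
st(); plan([(.465,.0345,.057,-93.25,255,2)],v=.034,w=6.8)
s=snap('top','top3.png'); carrier(s)
```

```text
t 37.12 p [0.4642 0.0349 0.1993] yaw -94.3 F [ 0.9 -0.7  0.7] w 0.0004
[[[-0.0,-0.0,0.028,-0.0,-0.001,-0.004,255],[-0.0,-0.0,0.057,-0.0,-0.001,-0.007,255],[-0.0,-0.0,0.085,-0.0,-0.002,-0.011,255],[-0.0,-0.001,0.114,-0.0,-0.002,-0.014,255],[-0.0,-0.001,0.142,-0.0,-0.003,-0.018,255]]]
[[[0.0,-0.0,-0.0,-0.0,-0.0,-0.0,255],[0.0,-0.0,-0.0,-0.0,-0.0,-0.0,255],[0.0,-0.0,-0.0,-0.0,-0.0,-0.0,255],[0.0,-0.0,-0.0,-0.0,-0.0,-0.0,255],[0.0,-0.0,-0.0,-0.0,-0.0,-0.0,255]]]
handle [{'c': array([0.662 , 0.0219]), 'cm': array([0.6621, 0.0219]), 'long': np.float32(24.1), 'short': np.float32(17.8), 'yaw': np.float32(84.5)}]
body [{'c': array([0.6375, 0.0483]), 'cm': array([0.6368, 0.0501]), 'long': np.float32(115.0), 'short': np.float32(95.5), 'yaw': np.float32(0.0)}]
```

>>> {"fn": "move_arm", "kwargs": {
  "deltas": [
    [[0,0,0.028,0,-0.001,-0.004,255],[0,0,0.057,0,-0.002,-0.009,255],[0,0,0.09,0,-0.003,-0.018,255],[0,0,0.125,0,-0.003,-0.018,255],[0,0,0.142,0,-0.003,-0.018,255]]
  ]
}}

```text
time_s: 37.58
ee_pos: [0.4639, 0.0353, 0.0535]
eef_rot: [[-0.046, -0.999, -0.003], [-0.999, 0.046, 0.001], [-0.001, 0.003, -1.0]]
ft_force: [-1.4, -0.1, 0.1]
gripper_width: -0.0002
```

Run:
```python
from h import *
s=snap('top','top4.png'); st(); c=np.array([.6608,.0224]); X=np.array([.9984,-.0567]); Y=np.array([.0567,.9984])
b=(.60,.70,-.12,.16); o=ortho(s,*b,.088,.5); h,S,v=hsv(o)
for r in blobs(o,(v>135)&(S<45),b[1],b[3],.5,500,9): q=r['c']-c; print(r, 'carrier xy mm',np.round([q@X*1000,q@Y*1000],1))
```

```text
t 37.63 p [0.4627 0.0351 0.0518] yaw -92.7 F [-2.4 -1.6 -3.1] w -0.0001
{'c': array([ 0.6078, -0.0475]), 'cm': array([ 0.6062, -0.0419]), 'long': np.float32(106.0), 'short': np.float32(14.5), 'yaw': np.float32(-90.0)} carrier xy mm [-49.  -72.8]
{'c': array([0.6125, 0.0938]), 'cm': array([0.6108, 0.0968]), 'long': np.float32(103.5), 'short': np.float32(24.0), 'yaw': np.float32(-90.0)} carrier xy mm [-52.3  68.5]
{'c': array([0.6683, 0.1113]), 'cm': array([0.6678, 0.111 ]), 'long': np.float32(47.2), 'short': np.float32(36.9), 'yaw': np.float32(-4.5)} carrier xy mm [ 2.4 89.2]
{'c': array([ 0.6671, -0.047 ]), 'cm': array([ 0.6609, -0.0479]), 'long': np.float32(85.9), 'short': np.float32(66.8), 'yaw': np.float32(87.2)} carrier xy mm [ 10.2 -68.9]
```

>>> {"fn": "move_arm", "kwargs": {
  "deltas": [
    [[0,-0.01,-0.004,0,0,0,255],[0,-0.02,-0.004,0,0,0,255],[0,-0.03,-0.004,0,0,0,255],[0,-0.038,-0.004,0,0,0,255],[0,-0.046,-0.004,0,0,0,255]]
  ]
}}

```text
time_s: 38.05
ee_pos: [0.5105, 0.0329, 0.0567]
eef_rot: [[-0.047, -0.999, -0.004], [-0.999, 0.047, 0.001], [-0.001, 0.005, -1.0]]
ft_force: [-6.6, -0.0, 3.8]
gripper_width: -0.0001
```

>>> {"fn": "move_arm", "kwargs": {
  "deltas": [
    [[0,-0.009,0,0,0,0,255],[0,-0.018,0,0,0,0,255],[0,-0.028,0,0,0,0,255],[0,-0.038,0,0,0,0,255],[0,-0.048,0,0,0,0,255]]
  ]
}}

```text
time_s: 38.47
ee_pos: [0.5583, 0.0302, 0.0566]
eef_rot: [[-0.047, -0.999, -0.007], [-0.999, 0.047, 0.0], [0.0, 0.007, -1.0]]
ft_force: [-8.1, -2.1, 4.3]
gripper_width: 0.0002
```

>>> {"fn": "move_arm", "kwargs": {
  "deltas": [
    [[0,-0.01,0,0,0,0,255],[0,-0.02,0,0,0,0,255],[0,-0.03,0,0,0,0,255],[0,-0.04,0,0,0,0,255],[0,-0.048,0,0,0,0,255]]
  ]
}}

```text
time_s: 38.88
ee_pos: [0.6061, 0.0275, 0.0566]
eef_rot: [[-0.047, -0.999, -0.009], [-0.999, 0.047, -0.001], [0.001, 0.009, -1.0]]
ft_force: [-9.5, -2.0, 5.8]
gripper_width: 0.0003
```

>>> {"fn": "move_arm", "kwargs": {
  "deltas": [
    [[0,-0.005,0,0,0,0,255],[0,-0.01,0,0,0,0,255],[0,-0.014,0,0,0,0,255],[0,-0.018,0,0,0,0,255],[0,-0.021,0,0,0,0,255]]
  ]
}}

```text
time_s: 39.3
ee_pos: [0.6261, 0.0263, 0.0566]
eef_rot: [[-0.047, -0.999, -0.013], [-0.999, 0.047, -0.002], [0.002, 0.013, -1.0]]
ft_force: [-8.3, 0.1, 5.1]
gripper_width: -0.0004
```

>>> {"fn": "move_arm", "kwargs": {
  "deltas": [
    [[0,-0.001,0,0,0,0,255],[0,-0.002,0,0,0,0,255],[0,-0.003,0,0,0,0,255],[0,-0.004,0,0,0,0,255],[0,-0.005,0,0,0,0,255]]
  ]
}}

```text
time_s: 39.72
ee_pos: [0.6304, 0.026, 0.0566]
eef_rot: [[-0.047, -0.999, -0.016], [-0.999, 0.047, -0.002], [0.003, 0.016, -1.0]]
ft_force: [-8.3, -0.4, 3.0]
gripper_width: -0.0
```

>>> {"fn": "move_arm", "kwargs": {
  "deltas": [
    [[0,-0.001,0,0,0,0,255],[0,-0.002,0,0,0,0,255],[0,-0.003,0,0,0,0,255],[0,-0.004,0,0,0,0,255],[0,-0.004,0,0,0,0,255]]
  ]
}}

```text
time_s: 40.13
ee_pos: [0.6339, 0.0258, 0.0566]
eef_rot: [[-0.047, -0.999, -0.018], [-0.999, 0.047, -0.002], [0.003, 0.018, -1.0]]
ft_force: [-6.3, 0.2, 2.4]
gripper_width: 0.0
```

>>> {"fn": "move_arm", "kwargs": {
  "deltas": [
    [[0,-0.001,0,0,0,0,255],[0,-0.002,0,0,0,0,255],[0,-0.003,0,0,0,0,255],[0,-0.004,0,0,0,0,255],[0,-0.004,0,0,0,0,255]]
  ]
}}

```text
time_s: 40.55
ee_pos: [0.6342, 0.0258, 0.0566]
eef_rot: [[-0.046, -0.999, -0.028], [-0.999, 0.046, -0.004], [0.005, 0.028, -1.0]]
ft_force: [-24.4, 0.6, 17.1]
gripper_width: -0.0001
```

Hard stop reached (24 N). I release by backing away.

>>> {"fn": "move_arm", "kwargs": {
  "deltas": [
    [[0,0.01,0,0,0,0,255],[0,0.025,0,0,0,0,255],[0,0.05,0,0,0,0,255],[0,0.09,0,0,0,0,255],[0,0.13,0,0,0,0,255]]
  ]
}}

```text
time_s: 40.97
ee_pos: [0.5042, 0.0318, 0.0605]
eef_rot: [[-0.046, -0.999, -0.027], [-0.999, 0.047, -0.003], [0.005, 0.026, -1.0]]
ft_force: [-0.0, 0.3, 1.3]
gripper_width: -0.0001
```

>>> {"fn": "move_arm", "kwargs": {
  "deltas": [
    [[0,0.02,-0.02,0,0,0,255],[0,0.03,-0.05,0,0,0,255],[0,0.03,-0.09,0,0,0,255],[0,0.03,-0.13,0,0,0,255],[0,0.03,-0.15,0,0,0,255]]
  ]
}}

```text
time_s: 41.38
ee_pos: [0.4801, 0.0342, 0.217]
eef_rot: [[-0.046, -0.999, -0.02], [-0.999, 0.046, -0.004], [0.005, 0.02, -1.0]]
ft_force: [1.8, 0.5, -0.9]
gripper_width: -0.0001
```

>>> {"fn": "move_arm", "kwargs": {
  "deltas": [
    [[0,0,0,0,0,0,255],[0,0,0,0,0,0,255],[0,0,0,0,0,0,255],[0,0,0,0,0,0,255],[0,0,0,0,0,0,255]]
  ]
}}

```text
time_s: 41.8
ee_pos: [0.4795, 0.034, 0.2155]
eef_rot: [[-0.046, -0.999, -0.023], [-0.999, 0.046, -0.003], [0.004, 0.022, -1.0]]
ft_force: [-0.5, 0.3, -0.4]
gripper_width: -0.0
```

Run:
```python
from h import *
d=snap('side'); s=snap('top'); st()
bb=(.48,.72,-.15,.25); o=ortho(s,*bb,.062,.5); h,S,v=hsv(o); print('plate (home was .6369,.0246)',blobs(o,(h>100)&(h<125)&(S>120),bb[1],bb[3],.5,300))
a=cv2.resize(d['image'][120:280,240:400,::-1],(560,560),interpolation=cv2.INTER_CUBIC); cv2.imwrite('pics/end.png',a); lever(d)
f=lambda P:np.round((proj(d,P)-[240,120])*3.5,1)
for y in(-.092,-.042,.092): print(y,f(np.r_[np.array([.6608+.1148,.0224-.0065])+np.array([.0567,.9984])*y-[0,.02],.088]))
```

```text
t 41.9 p [0.4797 0.0341 0.2159] yaw -92.6 F [-0.   0.3  0.2] w -0.0002
plate (home was .6369,.0246) [{'c': array([ 0.634 , -0.0258]), 'cm': array([ 0.6343, -0.026 ]), 'long': np.float32(94.3), 'short': np.float32(12.3), 'yaw': np.float32(86.6)}, {'c': array([0.6404, 0.0894]), 'cm': array([0.6419, 0.0938]), 'long': np.float32(64.6), 'short': np.float32(12.4), 'yaw': np.float32(87.1)}]
lever end 321 [0.6463 0.028  0.0715]
lever end 329 [0.6678 0.028  0.0695]
plate u 316 320 317.9
-0.092 [478.8 319.7]
-0.042 [469.4 285. ]
0.092 [447.1 202.9]
```

View pics/end.png

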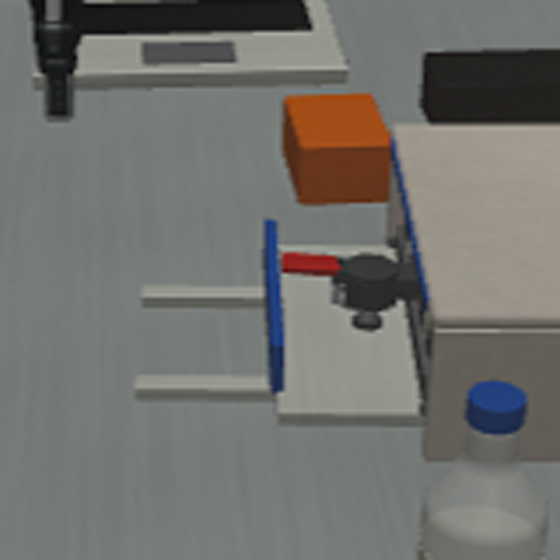

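The shuttle is home: the plate midpoint of about 0.6368 m matches the initial 0.6369 m. The lever is level at (285–340,263), the carrier is under the hood, and the arm is clear. I hand in.

```bash
python3 -c "
from h import *
env.close_job(); st()"
```

```text
the job is handed in; nothing more can be done
the job is handed in; nothing more can be done
```

The analyser is loaded and the job is handed in, about 42 s into the 210 s allowed; no verdict was reported. I released the shuttle, seated the carrier on the ball and locked the lever. Three white cartridges were on the bench, and I stood them in pockets 0, 1 and 3. Then I pressed the shuttle to its stop and backed off.

**Last checks:**
- **Shuttle:** about 1.3 s after release, the push plate was within about 1 mm of its original home position.
- **Lever:** level.
- **Cartridges:** all three measured fully home in their pockets before the final push. The hood hid them afterwards, so I could not see them at the end.
- **Robot:** clear of everything.
- **Bystanders:** I saw no contact, but I did not measure their final positions.

**Mended on the way:**
- **Lever:** the first press slipped off the end of the lever and nudged the shuttle slightly inward. I pressed again nearer the pivot and it locked.
- **Third cartridge:** it caught on the pocket rim at 32 N. I lifted it, shifted it about 2–3 mm and it then went fully home.

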